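# Put the bike kit back in its places

## Task

Put the bike kit away on the hallway bench: lay the pump along the grey stand so that it sits down in both clips, slip the hex key ring over the orange post right down to its base, and lay each handlebar grip flat inside and along the outline of its own colour (red collars to red, blue collars to blue). Leave the little clear tray of caps where it is.

Things in the scene. Friction and masses are not known exactly. Their poses are not given: they have to be found in the camera images.
- pump_mid (a point): Small aluminium frame pump lying on the bench, 180 mm long along its x axis: a round barrel 22 mm in diameter (the middle 124 mm) with a square black end piece 26 x 26 x 28 mm at each end. Point: the centre of the barrel, 13 mm above the underside. Grasp across the barrel (along its y). About 0.13 kg. Either way round will do.
- grip_red_mid (a point): Handlebar grip with RED collars, lying on the bench: 125 mm long along its x axis, square with rounded edges; black middle part 30 x 30 mm (the middle 97 mm), a red collar 34 x 34 mm and 14 mm long at each end. Point: its centre, 17 mm above the underside. Grasp across the black middle (along its y). About 0.07 kg. Either way round will do.
- grip_blue_mid (a point): Handlebar grip with BLUE collars, otherwise just like the red one: 125 mm long along x, black middle 30 x 30 mm, blue collars 34 x 34 mm; point at its centre, 17 mm above the underside. About 0.07 kg.
- key_ring_mid (a point): Hex key ring lying flat: a thick stainless steel ring, 56 mm outer and 36 mm inner diameter, 16 mm high, with three thin hex keys fanned out on its +x side (to 78 mm from the ring's axis, within 25 degrees of +x, 10 mm above its underside). Point: on the ring's axis, half-way up (8 mm above the underside). Grasp it over its outer diameter along its y, clear of the keys. About 0.11 kg. It may point any way when placed.
- pump_stand: Grey plastic pump stand, fixed: base plate 116 (x) x 50 (y) x 8 mm with two upright V-shaped clips 12 mm thick, centred at x = -42 and +42 mm, the gap between them free; their faces rise at 45 degrees from a bottom 24 mm above the underside to tips about 45 mm up, 42 mm apart. The barrel lies along x in both V's, its centre then 40 mm above the origin. Origin: centre of the underside.
- pad_red: Flat cork pad, fixed, 160 (x) x 70 (y) x 6 mm, with a RED rectangular outline (inside 143 x 52 mm) printed on it, its long side along x. Origin: centre of the underside; the top is 6 mm above it.
- pad_blue: Flat cork pad, fixed, 160 (x) x 70 (y) x 6 mm, with a BLUE rectangular outline (inside 143 x 52 mm) printed on it, its long side along x. Origin: centre of the underside; the top is 6 mm above it.
- key_post: Key post, fixed: round black base 72 mm in diameter and 6 mm thick, with an orange post 16 mm in diameter standing at its centre, its tapered top 40 mm above the underside. Origin: centre of the underside; z runs up the post.
- caps_tray: Small clear plastic tray of valve caps, loose, 60 x 60 x 18 mm, in the midst of the other things. Origin: centre of the underside. Not to be moved.
There are look-alikes about, which are no part of the job. Leave any purple or turquoise look-alike of the part that bears grip_blue_mid alone.

How it is judged:
At the end, for the whole second after the job is handed in: Pump seated in both clips (centre within 15 mm, 0.15 rad); each grip flat on the pad of its colour (15 mm, 0.2 rad); key ring round the post down on its base (12 mm); heights within 6 mm of seated; all released and at rest (horizontal distance between pump_mid and pump_stand below 0.015 m and z of pump_mid in the frame of pump_stand between 0.0336 and 0.0456 m and angle between the x axis of pump_mid and the x axis of pump_stand, either way round below 0.15 rad and linear speed of each of pump, grip_red, grip_blue, key_ring below 0.02 m/s and horizontal distance between grip_red_mid and pad_red below 0.015 m and z of grip_red_mid in the frame of pad_red between 0.017 and 0.029 m and angle between the x axis of grip_red_mid and the x axis of pad_red, either way round below 0.2 rad and horizontal distance between grip_blue_mid and pad_blue below 0.015 m and z of grip_blue_mid in the frame of pad_blue between 0.017 and 0.029 m and angle between the x axis of grip_blue_mid and the x axis of pad_blue, either way round below 0.2 rad and horizontal distance between key_ring_mid and key_post below 0.012 m and z of key_ring_mid in the frame of key_post between 0.008 and 0.02 m); the robot touches nothing.
It fails at once if the clear caps tray is moved by more than 30 mm (distance of caps_tray from where it was at the start of the episode above 0.03 m).
It also fails if it takes over 128 s, if anything falls off the work surface, if the arm or the gripper's body presses on something with over 40 N, if the wrist force passes 120 N, or if a joint passes its speed limit or range.

## Robot

A 7-joint arm with a two-finger parallel gripper is mounted at the origin on the work surface. World frame = base frame: x ahead of the robot, y to its left, z up, the work surface at z = 0. Lengths are in m, angles in rad, forces in N, time in s.
With the tool pointing down it reaches from about 0.4 to 0.85 m from the base axis. Payload 10.4 kg.
Tool frame: the origin (TCP) lies midway between the tips of the shut fingers; the grasp point (between the pads) lies 19 mm behind it; z points along the fingers, x is the direction in which the jaws open and shut, and the axes are right-handed (so a half turn about z gives the same grasp; the last joint's range is limited). The gripper opens to 85 mm and grips with 20 to 120 N. Pads are 22 mm wide; open, the fingers measure 114 mm over their backs; the gripper's body (76 mm by 85 mm) begins 54 mm behind the grasp point. The pads swing forward as they close: fully open they stand 13 mm farther back than shut.
Start: joints at [-1.239, 0.332, -0.065, 1.46, 0.022, 1.35, -0.088], TCP at [0.217, 0.586, 0.203] pointing down, gripper open.
Joint ranges: [-2.6, 2.6], [-0.5, 2.12], [-1.47, 1.34], [0.16, 2.42], [-1.27, 4.41], [0.06, 2.06], [-2.6, 2.6]. Speed limits (rad/s): [2.22, 2.22, 2.79, 2.79, 3.14, 3.14, 3.14].

## Interface

Orientations are given as a unit quaternion [x, y, z, w].
In Python, from workcell import manip, cams gives the robot as it stands.
- The arm moves only by the tool move_arm, never from a script. Its argument "moves" is a list of rows, each a list of 7 numbers: the turn, a rotation vector about the tool's x, y, z in degrees, then the shift along the tool's x, y, z in m, then the finger opening in m, from 0 to 0.0854. A call has 1 to 10 rows; each row is the pose to reach, as a shift and turn from the pose commanded when the call began, along the tool's axes at that moment; what a row does not reach only later rows make up. A row lasts 1/10 s, in which the tool goes at most 50 mm and 8.59 degrees, less where a joint would pass 70% of its speed; a pose out of reach is approached as far as the arm can. A call with a gripper value outside its range is refused whole. The fingers move at their own pace and stop on an object; "grip_force" is the grip in N (left out, the last holds). Time passes only in rows, so rows that repeat a pose let the fingers close. It gives the time, the measured TCP pose, the force and the opening at its end, in the units of the state.
- manip.get_obs(): the state, without advancing time (a new reading comes with each control period).
- cams.camera(name): name is "scene" or "top" or "wrist"; returns the picture (420x560x3 uint8, red, green, blue); there is no depth.
- cams.camera_params(name): a dict with "fx", "fy", "cx", "cy" (pixels), "xyz" and "rotation" of the camera in the world. Camera axes: x right, y up, looking along -z (the intrinsics and any distortion apply to the point x, -y, -z); pixel columns grow to the right and rows downward; lengths in m; the calibration is good to about 2 mm. A picture is of the moment at which its call begins: read the wrist's pose just before it. camera_params takes no time and is no camera call; for the wrist camera it gives the pose at the moment of the call.
- manip.hand_in(): hands the job in, once; it reports no verdict.
The state is a dict: "clock": time; "joint_pos": joint angles; "joint_velocities": joint speeds; "tau": joint torques, N m; "position": TCP position; "ee_rot": TCP orientation; "ft_force": force on the tool from outside, world axes, zero at the start; "torque": the same for the moment, N m; "grip_width": opening from 0.0 (shut) to 1.0 (fully open).
Only numpy, scipy, OpenCV 4.12 (cv2) and the standard library are available. Lean on these libraries where they do the work, as an engineer would, in place of code of your own. Each camera call takes 0.05 s, during which the arm holds its last target. There are 200 camera calls.

## Working session

There is one attempt and no reset: what is moved stays moved. The work goes in short steps, Python scripts to look and compute and a tool call to move; the robot and the scene stay as the last step left them, time stands still between calls to the robot, and variables do not carry over. Pictures are saved under pics/ and viewed, about 12 in all and at most 16, crops included, and the job is handed in when it is done.

Besides the shell and the picture viewer there is one more tool, called after ">>>" as a command line: name --pt "numbers of a row" for each row, then --argument value for the rest. move_arm: Moves the arm, as the interface text tells. Its arguments: {"type":"object","properties":{"moves":{"type":"array","items":{"type":"array","items":{"type":"number"}}},"grip_force":{"type":"number"}},"required":["moves"]}

```bash
mkdir -p pics; ls
cat > h.py <<'E'
import numpy as np, cv2
from workcell import manip, cams
def snap(n,f):
    im=cams.camera(n); cv2.imwrite('pics/'+f,im[:,:,::-1]); return im
def ray(p,uv):
    d=np.array([(uv[0]-p['cx'])/p['fx'],-(uv[1]-p['cy'])/p['fy'],-1.])
    return np.array(p['xyz']),np.array(p['rotation']).reshape(3,3)@d
def onz(p,uv,z):
    o,d=ray(p,uv); return o+d*(z-o[2])/d[2]
E
python3 - <<'E'
from h import *
for n in ('top','scene','wrist'):
    p=cams.camera_params(n); print(n,p)
a=snap('top','top0.png'); b=snap('scene','scene0.png')
o=manip.get_obs(); print(o['position'],o['ee_rot'],o['clock'])
E
```

```text
pics
top {'fx': 541.6758641503403, 'fy': 541.6758641503403, 'cx': 285.52027813786094, 'cy': 208.30511114697728, 'xyz': array([0.29773357, 0.13902064, 1.72510039]), 'rotation': array([-0.02939127,  0.02393194,  0.71332838, -0.69980428])}
scene {'fx': 471.6821793013519, 'fy': 471.6821793013519, 'cx': 278.7607235061913, 'cy': 209.71202251088084, 'xyz': array([1.30398744, 0.37126871, 0.88722744]), 'rotation': array([0.24529021, 0.31931657, 0.73677958, 0.54316249])}
wrist {'fx': 377.2558132491175, 'fy': 377.2558132491175, 'cx': 282.9570992771555, 'cy': 207.68621625781753, 'xyz': array([0.14329902, 0.6134121 , 0.37362415]), 'rotation': array([-0.12755598, -0.08810329,  0.56425283,  0.81091678])}
[0.21696035 0.58571974 0.20180311] [ 8.20769435e-01  5.71259233e-01 -5.23392769e-04  3.86615603e-04] 0.1
```

```bash
sed -i 's/^import numpy.*/&\nfrom scipy.spatial.transform import Rotation as R/; s/np.array(p\[.rotation.\]).reshape(3,3)@d/R.from_quat(p["rotation"]).apply(d)/' h.py; python3 -c "
import cv2
a=cv2.imread('pics/top0.png');cv2.imwrite('pics/top0b.png',cv2.resize(a,(784,588),interpolation=3))"
```

```text
(no output)
```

View pics/top0b.png

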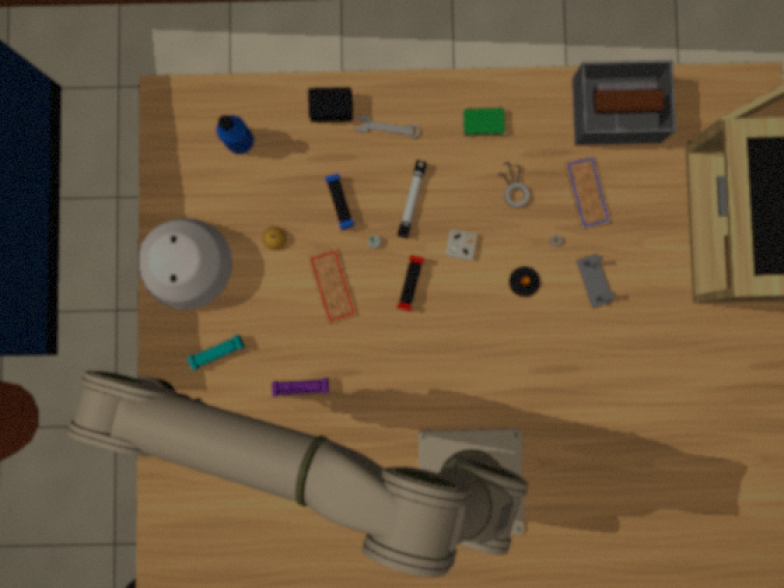

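View pics/scene0.png

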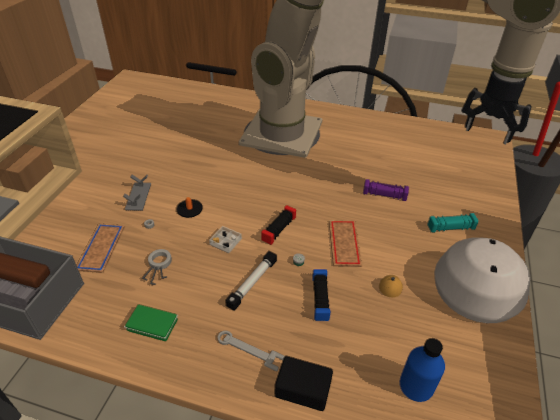

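Top view (at 1.4x): pump (412,198), blue grip (340,202), red grip (411,283), ring (517,195), stand (595,280), red pad (333,286), blue pad (588,192), post (525,282), tray (461,244). Look-alikes: the turquoise grip (216,353) and purple grip (300,388) for the blue grip, the spanner (390,127) for the pump, and the nuts (375,241) and (557,240) for the ring. I choose blue at (340,202), whose black middle and blue collars fit the description.

```bash
cat > m0.py <<'E'
from h import *
im=cv2.imread('pics/top0.png'); p=cams.camera_params('top'); hsv=cv2.cvtColor(im,cv2.COLOR_BGR2HSV)
H,S,V=[hsv[:,:,i].astype(int) for i in range(3)]
wood=(H>5)&(H<25)&(S>60)&(V>90)
red=((H<6)|(H>172))&(S>130); blue=(H>105)&(H<132)&(S>90)
def meas(name,box,mask,z,close=3):
    x0,y0,x1,y1=[int(v/1.4) for v in box]
    m=np.zeros(mask.shape,np.uint8); m[y0:y1,x0:x1]=mask[y0:y1,x0:x1]*255
    m=cv2.morphologyEx(m,cv2.MORPH_CLOSE,np.ones((close,close)))
    pts=cv2.findNonZero(m).reshape(-1,2).astype(float)
    W=np.array([onz(p,q,z)[:2] for q in pts],np.float32)
    (c,wh,a)=cv2.minAreaRect(W)
    mu=W.mean(0); u=np.linalg.svd(W-mu,full_matrices=False)[2][0]
    print(name,'rectc',np.round(c,3),'size',np.round(wh,3),'mean',np.round(mu,3),'axis deg',round(np.degrees(np.arctan2(u[1],u[0])),1),'r',round(float(np.hypot(*mu)),3))
dark=V<60
meas('pump',(392,155,435,242),~wood,.013)
meas('blue',(318,170,362,235),blue|dark,.02)
meas('red',(390,250,430,315),red|dark,.02)
meas('ring',(500,181,535,210),~wood,.012)
meas('ringkeys',(498,158,535,210),~wood,.01)
meas('stand',(570,245,632,312),(S<70)&(V>60),.008)
meas('padR',(305,245,362,328),red,.006)
meas('padB',(562,150,615,232),(H>100)&(H<140)&(S>20),.006)
meas('post',(502,260,545,300),dark,.006)
meas('tray',(440,225,482,264),~wood,.009)
meas('nut1',(365,230,387,252),~wood,.009)
meas('nut2',(547,232,567,250),~wood,.009)
a=cv2.resize(im[100:240,210:460],(750,420),interpolation=3); cv2.imwrite('pics/crop0.png',a)
E
python3 m0.py
```

```text
pump rectc [0.64  0.119] size [0.03 0.18] mean [0.638 0.12 ] axis deg 164.7 r 0.649
blue rectc [0.637 0.285] size [0.125 0.028] mean [0.637 0.285] axis deg -163.9 r 0.697
red rectc [0.447 0.127] size [0.027 0.121] mean [0.446 0.127] axis deg 165.0 r 0.464
ring rectc [ 0.644 -0.12 ] size [0.051 0.052] mean [ 0.645 -0.119] axis deg 165.0 r 0.656
ringkeys rectc [ 0.668 -0.118] size [0.1   0.053] mean [ 0.647 -0.119] axis deg -165.6 r 0.658
stand rectc [ 0.446 -0.294] size [0.111 0.054] mean [ 0.445 -0.291] axis deg -163.7 r 0.532Traceback (most recent call last):
  File "m0.py", line 22, in <module>
    meas('padR',(305,245,362,328),red,.006)
    ~~~~^^^^^^^^^^^^^^^^^^^^^^^^^^^^^^^^^^^
  File "m0.py", line 10, in meas
    pts=cv2.findNonZero(m).reshape(-1,2).astype(float)
        ^^^^^^^^^^^^^^^^^^^^^^^^^^
AttributeError: 'NoneType' object has no attribute 'reshape'
```

```bash
sed -i "s/(305,245,362,328),red/(305,245,362,328),((H<7)|(H>165))\&(S>60)\&(S>110)/; s/^a=cv2/print(hsv[178:184:2,222:240].reshape(-1,3).tolist())\na=cv2/" m0.py
sed -i "s/((H<7)|(H>165))&(S>60)&(S>110)/(im[:,:,2].astype(int)-im[:,:,1]>70)/" m0.py; python3 m0.py | tail -8
```

```text
stand rectc [ 0.446 -0.294] size [0.111 0.054] mean [ 0.445 -0.291] axis deg -163.7 r 0.532
padR rectc [0.445 0.305] size [0.149 0.059] mean [0.443 0.304] axis deg -162.9 r 0.537
padB rectc [ 0.649 -0.283] size [0.148 0.058] mean [ 0.662 -0.284] axis deg -168.1 r 0.72
post rectc [ 0.447 -0.131] size [0.064 0.061] mean [ 0.446 -0.132] axis deg -89.5 r 0.465
tray rectc [0.533 0.01 ] size [0.059 0.058] mean [0.532 0.012] axis deg -153.1 r 0.532
nut1 rectc [0.544 0.207] size [0.025 0.023] mean [0.544 0.208] axis deg -113.6 r 0.582
nut2 rectc [ 0.538 -0.206] size [0.019 0.016] mean [ 0.536 -0.206] axis deg -77.6 r 0.575
[[16, 132, 143], [16, 136, 142], [15, 133, 142], [16, 134, 139], [16, 137, 136], [16, 139, 136], [16, 135, 138], [17, 145, 137], [17, 143, 136], [16, 141, 136], [16, 147, 134], [15, 136, 137], [16, 139, 136], [15, 135, 134], [14, 136, 133], [14, 148, 133], [13, 149, 137], [14, 140, 140], [17, 138, 139], [16, 136, 141], [16, 134, 143], [16, 135, 140], [16, 136, 139], [16, 140, 137], [15, 142, 138], [15, 140, 137], [14, 139, 132], [12, 152, 129], [12, 162, 137], [10, 156, 137], [10, 158, 137], [9, 169, 136], [8, 177, 137], [9, 192, 141], [8, 185, 143], [7, 180, 140], [15, 140, 135], [15, 145, 137], [14, 143, 139], [14, 153, 137], [13, 163, 136], [10, 164, 137], [10, 177, 138], [10, 183, 138], [8, 187, 138], [8, 172, 138], [9, 182, 137], [10, 167, 142], [12, 170, 138], [13, 159, 136], [13, 159, 135], [13, 152, 136], [11, 156, 137], [10, 182, 139]]
```

View pics/crop0.png

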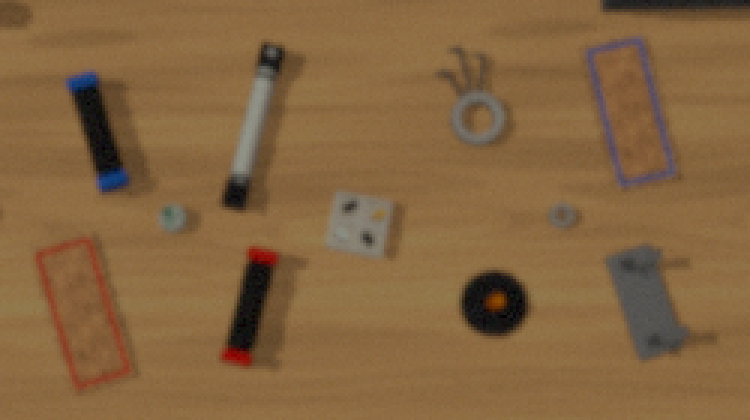

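```bash
cat >> h.py <<'E'
def jawR(deg):
    a=np.radians(deg); x=[np.cos(a),np.sin(a),0]; z=[0,0,-1]; y=np.cross(z,x)
    return R.from_matrix(np.column_stack([x,y,z]))
def go(x,y,z,jaw):
    o=manip.get_obs(); r=R.from_quat(o['ee_rot']); t=jawR(jaw)
    print('row',np.round(np.degrees((r.inv()*t).as_rotvec()),1),np.round(r.inv().apply(np.array([x,y,z])-o['position']),3),'now',np.round(o['position'],3),round(o['clock'],1))
E
python3 -c "
from h import *
go(.637,.285,.2,106)"
```

```text
row [ -0.    0.1 -36.3] [-0.136  0.498  0.002] now [0.217 0.586 0.202] 0.1
```

>>> move_arm --pt "0 0 -36.3 -0.136 0.498 0.002 0.0854" --pt "0 0 -36.3 -0.136 0.498 0.002 0.0854" --pt "0 0 -36.3 -0.136 0.498 0.002 0.0854" --pt "0 0 -36.3 -0.136 0.498 0.002 0.0854" --pt "0 0 -36.3 -0.136 0.498 0.002 0.0854" --pt "0 0 -36.3 -0.136 0.498 0.002 0.0854" --pt "0 0 -36.3 -0.136 0.498 0.002 0.0854" --pt "0 0 -36.3 -0.136 0.498 0.002 0.0854" --pt "0 0 -36.3 -0.136 0.498 0.002 0.0854" --pt "0 0 -36.3 -0.136 0.498 0.002 0.0854" --grip_force 40

```text
clock: 1.1
position: [0.6163, 0.2998, 0.2003]
ee_rot: [0.602, 0.799, -0.0, -0.0]
ft_force: [0.1, 0.1, 0.6]
grip_width: 0.997
```

Run:
```python
from h import *
p=cams.camera_params('wrist'); im=snap('wrist','w1.png')
print({k:np.round(v,3) for k,v in p.items()}); go(.637,.285,.2,106)
```

```text
{'fx': np.float64(377.256), 'fy': np.float64(377.256), 'cx': np.float64(282.957), 'cy': np.float64(207.686), 'xyz': array([0.541, 0.278, 0.372]), 'rotation': array([-0.093, -0.124,  0.789,  0.595])}
row [ 0.   0.3 -0.6] [-0.009  0.012 -0.001] now [0.623 0.291 0.199] 1.1
```

View pics/w1.png

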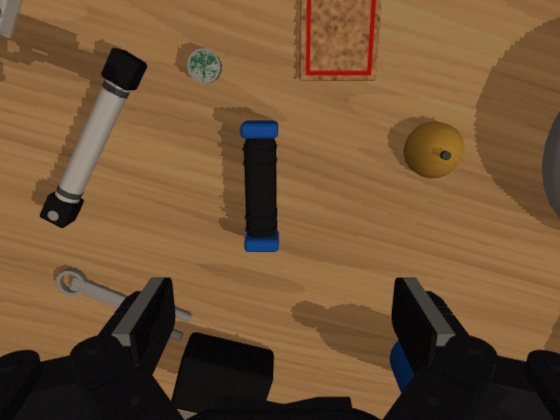

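Wrist view: the blue-collared grip is at (261,187), its collars at (260,130) and (262,243). The pump is at the left around (95,135) and the red pad at the top. The choice is confirmed.

```bash
cat >> h.py <<'E'
def proj(p,w):
    c=R.from_quat(p['rotation']).inv().apply(np.array(w)-p['xyz']); return p['cx']+p['fx']*c[0]/-c[2], p['cy']+p['fy']*c[1]/c[2]
def masks(im):
    hsv=cv2.cvtColor(im,cv2.COLOR_RGB2HSV); H,S,V=[hsv[:,:,i].astype(int) for i in range(3)]
    return dict(red=((H<5)|(H>174))&(S>190)&(V>90),blue=(H>105)&(H<128)&(S>130)&(V>60),orange=(H>4)&(H<16)&(S>210)&(V>120),
      grey=(S<60)&(V>60),dark=(V<50),notwood=~((H>5)&(H<25)&(S>50)))
def find(p,m,approx,z,rad):
    """world points of the mask near approx, on plane z: min-area rectangle"""
    c=proj(p,[*approx,z]); yy,xx=np.nonzero(m)
    W=np.array([onz(p,(u,v),z)[:2] for u,v in zip(xx,yy)],np.float32).reshape(-1,2)
    W=W[np.hypot(*(W-np.array(approx)).T)<rad]
    C,wh,a=cv2.minAreaRect(W); u=a if wh[0]>wh[1] else a+90
    u=(u+90)%180-90
    print('n',len(W),'rect',np.round(C,4),np.round(wh,3),'axis',round(u,1),'mean',np.round(W.mean(0),4),'px',np.round(c))
    return np.array(C),u
E
python3 - <<'E'
from h import *
im=cv2.imread('pics/w1.png')[:,:,::-1].copy(); p=cams.camera_params('wrist'); m=masks(im)
c,u=find(p,m['blue'],(.637,.285),.03,.08)
find(p,m['blue']|m['dark'],(.637,.285),.02,.075)
find(p,m['red'],(.445,.305),.006,.1)
go(c[0],c[1],.1,u+90)
E
```

```text
n 1118 rect [0.6419 0.2728] [0.126 0.032] axis 15.1 mean [0.6347 0.2713] px [274. 188.]
n 4154 rect [0.6447 0.2729] [0.129 0.033] axis 15.1 mean [0.6413 0.2724] px [274. 185.]
n 778 rect [0.4948 0.3067] [0.06  0.059] axis 15.4 mean [0.5028 0.3087] px [356. -24.]
row [0.1 0.3 0.3] [-0.022  0.014  0.1  ] now [0.623 0.291 0.199] 1.1
```

Run:
```python
from h import *
p=cams.camera_params('wrist'); im=snap('wrist','w2.png'); m=masks(im)
print(np.round(p['xyz'],4))
c,u=find(p,m['blue'],(.637,.285),.03,.08)
find(p,m['blue']|m['dark'],(.637,.285),.02,.075)
go(c[0],c[1],.1,u+90); o=manip.get_obs(); print(o['joint_velocities'])
print(np.round(cams.camera_params('wrist')['xyz'],4))
```

```text
[0.5466 0.2709 0.3713]
n 1091 rect [0.6351 0.2831] [0.125 0.032] axis 16.1 mean [0.6292 0.2815] px [274. 188.]
n 4141 rect [0.6376 0.2835] [0.129 0.033] axis 16.1 mean [0.6347 0.2827] px [274. 185.]
row [-0.   0.3 -0.7] [-0.013  0.012  0.099] now [0.62  0.293 0.199] 1.2
[-0.06428309 -0.03610502 -0.07532855  0.04535229 -0.020739   -0.00107893
 -0.06949353]
[0.5443 0.2732 0.3712]
```

>>> move_arm --pt "0 0 -0.5 -0.014 0.009 0.03 0.0854" --pt "0 0 -0.5 -0.014 0.009 0.06 0.0854" --pt "0 0 -0.5 -0.014 0.009 0.09 0.0854" --pt "0 0 -0.5 -0.014 0.009 0.12 0.0854" --pt "0 0 -0.5 -0.014 0.009 0.12 0.0854" --pt "0 0 -0.5 -0.014 0.009 0.12 0.0854" --pt "0 0 -0.5 -0.014 0.009 0.12 0.0854"

```text
clock: 1.9
position: [0.6286, 0.2908, 0.0828]
ee_rot: [0.599, 0.801, 0.001, 0.001]
ft_force: [0.5, -0.1, 0.2]
grip_width: 1.002
```

Run:
```python
from h import *
go(.636,.283,.003,106.1)
p=cams.camera_params('wrist'); im=snap('wrist','w3.png'); m=masks(im)
find(p,m['blue'],(.637,.285),.03,.08)
go(.636,.283,.003,106.1)
```

```text
row [ 0.2 -0.   0.4] [-0.01   0.005  0.08 ] now [0.629 0.291 0.083] 1.9
n 2485 rect [0.6353 0.283 ] [0.127 0.033] axis 16.1 mean [0.6262 0.2805] px [270. 226.]
row [ 0.2 -0.   0.4] [-0.01   0.005  0.08 ] now [0.629 0.291 0.083] 1.9
```

>>> move_arm --pt "0 0 0 -0.01 0.005 0.03 0.0854" --pt "0 0 0 -0.01 0.005 0.06 0.0854" --pt "0 0 0 -0.01 0.005 0.079 0.0854" --pt "0 0 0 -0.01 0.005 0.079 0.0854" --pt "0 0 0 -0.01 0.005 0.079 0.0854" --pt "0 0 0 -0.01 0.005 0.079 0.02" --pt "0 0 0 -0.01 0.005 0.079 0.02" --pt "0 0 0 -0.01 0.005 0.079 0.02" --pt "0 0 0 -0.01 0.005 0.079 0.02" --pt "0 0 0 -0.01 0.005 0.079 0.02"

```text
clock: 2.95
position: [0.6355, 0.2824, 0.0024]
ee_rot: [0.598, 0.801, 0.0, 0.0]
ft_force: [-2.2, -0.8, 5.1]
grip_width: 0.306
```

Run:
```python
from h import *
go(.649,-.283,.15,104)
```

```text
row [ 0.1 -0.   2.5] [-0.546 -0.147 -0.148] now [0.635 0.282 0.002] 3.0
```

>>> move_arm --pt "0 0 0 0 0 -0.04 0.02" --pt "0 0 0 0 0 -0.08 0.02" --pt "0 0 0 -0.02 -0.005 -0.12 0.02" --pt "0 0 0 -0.05 -0.013 -0.15 0.02" --pt "0 0 0 -0.09 -0.024 -0.17 0.02" --pt "0 0 0 -0.13 -0.035 -0.17 0.02" --pt "0 0 0 -0.17 -0.046 -0.17 0.02" --pt "0 0 0 -0.21 -0.057 -0.17 0.02" --pt "0 0 0 -0.25 -0.067 -0.17 0.02" --pt "0 0 0 -0.29 -0.078 -0.17 0.02"

```text
clock: 3.95
position: [0.6424, -0.0198, 0.1716]
ee_rot: [0.598, 0.801, 0.0, -0.0]
ft_force: [1.3, 0.0, 0.0]
grip_width: 0.234
```

>>> move_arm --pt "0 0 0 -0.04 -0.01 0 0.02" --pt "0 0 0.5 -0.08 -0.021 0 0.02" --pt "0 0 1 -0.12 -0.032 0 0.02" --pt "0 0 1.5 -0.16 -0.043 0 0.02" --pt "0 0 2 -0.2 -0.054 0 0.02" --pt "0 0 2.5 -0.235 -0.065 0 0.02" --pt "0 0 2.5 -0.255 -0.069 0 0.02" --pt "0 0 2.5 -0.255 -0.069 0 0.02" --pt "0 0 2.5 -0.255 -0.069 0 0.02" --pt "0 0 2.5 -0.255 -0.069 0 0.02"

```text
clock: 4.95
position: [0.6492, -0.2804, 0.1715]
ee_rot: [0.615, 0.788, 0.0, -0.0]
ft_force: [-0.1, 0.2, -0.8]
grip_width: 0.234
```

Run:
```python
from h import *
p=cams.camera_params('wrist'); im=snap('wrist','w4.png'); m=masks(im)
np.save('p4.npy',p,allow_pickle=True)
go(.649,-.283,.15,104); print(manip.get_obs()['grip_width'])
```

```text
row [ 0.  -0.   0.1] [-0.003 -0.001  0.022] now [ 0.649 -0.28   0.172] 5.0
0.23266983199566302
```

View pics/w4.png

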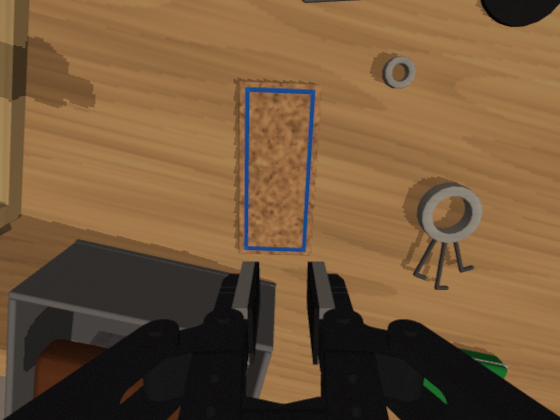

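Wrist view: the blue pad is clear, its outline spanning (247,90) to (305,248), but the jaws are empty, so the grip was lost. I'll find it in the top view.

Run:
```python
from h import *
p=np.load('p4.npy',allow_pickle=True).item(); im=cv2.imread('pics/w4.png')[:,:,::-1].copy(); m=masks(im)
find(p,m['blue'],(.649,-.283),.006,.1)
t=snap('top','top1.png'); c=t[100:240,180:460]; cv2.imwrite('pics/crop1.png',cv2.resize(c,(784,392),interpolation=3)[:,:,::-1])
```

```text
n 1488 rect [ 0.6489 -0.2856] [0.151 0.059] axis 11.9 mean [ 0.6411 -0.2873] px [280. 175.]
```

View pics/crop1.png

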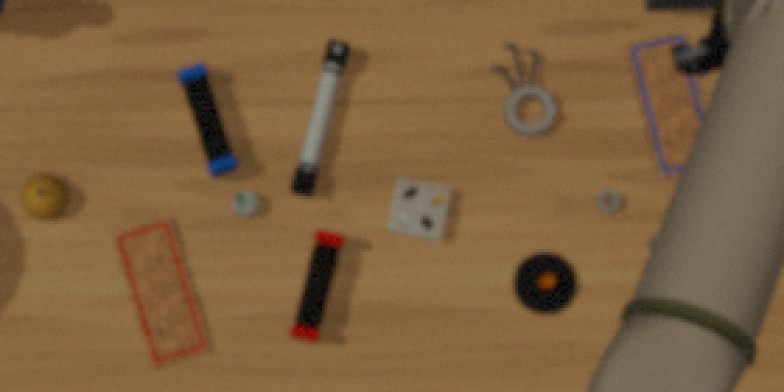

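Top view: the blue grip still lies about where it was at (208,118) in the crop, so it slipped at the lift. I'll grip harder (opening 0, more force) and check the width before lifting. I'm next to the ring, so I'll do that first, then fetch the grip.

Run:
```python
from h import *
p=np.load('p4.npy',allow_pickle=True).item(); im=cv2.imread('pics/w4.png')[:,:,::-1].copy(); m=masks(im)
m=((m['notwood'])).astype(np.uint8); m[:,:400]=0; m[:170]=0; m[300:]=0
full=m.copy(); ring=cv2.morphologyEx(m,cv2.MORPH_OPEN,np.ones((7,7)))
print('all');find(p,full,(.65,-.12),.010,.09)
print('ring');c,u=find(p,ring,(.645,-.12),.012,.05)
W=[onz(p,q,.01)[:2] for q in cv2.findNonZero(full-ring).reshape(-1,2).astype(float)]
W=np.array(W);d=W-c;d=d[np.hypot(*d.T)>.035]; print('keys dir',np.degrees(np.arctan2(*d.mean(0)[::-1])))
go(.644,-.12,.1,104)
```

```text
all
n 2483 rect [ 0.669  -0.1133] [0.109 0.059] axis 17.1 mean [ 0.6535 -0.1188] px [448. 219.]
ring
n 2027 rect [ 0.6443 -0.1222] [0.056 0.059] axis -76.0 mean [ 0.6438 -0.122 ] px [451. 214.]
keys dir 13.743704293868403
row [ 0.  -0.   0.1] [0.157 0.034 0.072] now [ 0.649 -0.281  0.172] 5.0
```

>>> move_arm --pt "0 0 0 0.04 0.009 0 0.0854" --pt "0 0 0 0.08 0.018 0.0 0.0854" --pt "0 0 0 0.12 0.026 0.03 0.0854" --pt "0 0 0 0.155 0.033 0.06 0.0854" --pt "0 0 0 0.155 0.033 0.09 0.0854" --pt "0 0 0 0.155 0.033 0.112 0.0854" --pt "0 0 0 0.155 0.033 0.112 0.0854" --pt "0 0 0 0.155 0.033 0.112 0.0854" --pt "0 0 0 0.155 0.033 0.112 0.0854" --grip_force 60

```text
clock: 5.95
position: [0.6444, -0.124, 0.0614]
ee_rot: [0.616, 0.788, 0.001, 0.001]
ft_force: [-0.4, 0.1, -0.1]
grip_width: 1.003
```

Run:
```python
from h import *
p=cams.camera_params('wrist'); im=snap('wrist','w5.png'); m=masks(im)
np.save('p5.npy',p,allow_pickle=True)
r=cv2.morphologyEx(m['notwood'].astype(np.uint8),cv2.MORPH_OPEN,np.ones((9,9)))
find(p,r,(.644,-.122),.013,.04)
go(.644,-.122,-.003,104)
```

```text
n 3944 rect [ 0.6438 -0.1216] [0.057 0.054] axis 14.0 mean [ 0.6438 -0.1215] px [286. 219.]
row [ 0.1  0.  -0. ] [ 0.002 -0.     0.064] now [ 0.644 -0.124  0.061] 6.0
```

View pics/w5.png

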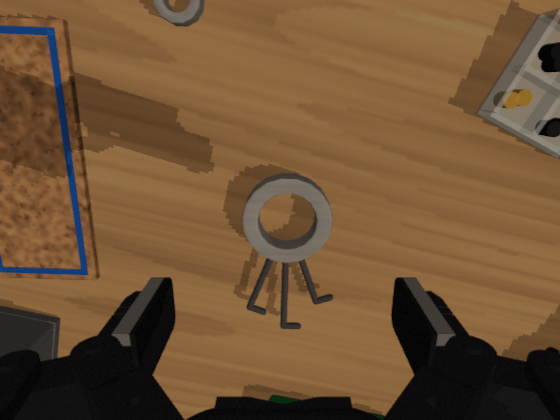

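Wrist view: the ring is centred at (287,217), with its keys pointing down toward (290,325). It is midway between the jaws, and its size of 57 mm fits. Descending to grip.

>>> move_arm --pt "0 0 0 0.002 0 0.02 0.0854" --pt "0 0 0 0.002 0 0.04 0.0854" --pt "0 0 0 0.002 0 0.056 0.0854" --pt "0 0 0 0.002 0 0.063 0.0854" --pt "0 0 0 0.002 0 0.063 0.0854" --pt "0 0 0 0.002 0 0.063 0.04" --pt "0 0 0 0.002 0 0.063 0.02" --pt "0 0 0 0.002 0 0.063 0.0" --pt "0 0 0 0.002 0 0.063 0.0" --pt "0 0 0 0.002 0 0.063 0.0"

```text
clock: 7.0
position: [0.643, -0.1219, -0.0032]
ee_rot: [0.616, 0.788, 0.0, 0.0]
ft_force: [-0.2, -0.5, -1.6]
grip_width: 0.143
```

>>> move_arm --pt "0 0 0 0 0 0 0.0" --pt "0 0 0 0 0 -0.01 0.0" --pt "0 0 0 0 0 -0.02 0.0" --pt "0 0 0 0 0 -0.04 0.0" --pt "0 0 0 0 0 -0.06 0.0" --pt "0 0 0 0 0 -0.08 0.0"

```text
clock: 7.6
position: [0.6431, -0.122, 0.0786]
ee_rot: [0.616, 0.788, 0.0, 0.0]
ft_force: [1.2, -0.3, 0.8]
grip_width: 0.001
```

Run:
```python
from h import *
p=cams.camera_params('wrist'); im=snap('wrist','w6.png'); s=cams.camera('scene')
np.save('p6.npy',p,allow_pickle=True); o=manip.get_obs(); print(o['position'],o['joint_pos'])
print('tcp px',proj(p,o['position']), 'scene', proj(cams.camera_params('scene'),o['position']))
a=np.hstack([im[100:],cv2.resize(s[150:350,40:240],(320,320))])[:,:,::-1]; cv2.imwrite('pics/w6b.png',cv2.resize(a,None,fx=.9,fy=.9))
```

```text
[ 0.64502737 -0.12240187  0.08084998] [-0.0681004   0.48641782  0.24920349  1.53131604 -0.12805264  1.13381507
  2.02131368]
tcp px (np.float64(280.72028432581493), np.float64(257.315266520826)) scene (np.float64(154.36936839422577), np.float64(238.71361201550005))
```

View pics/w6b.png

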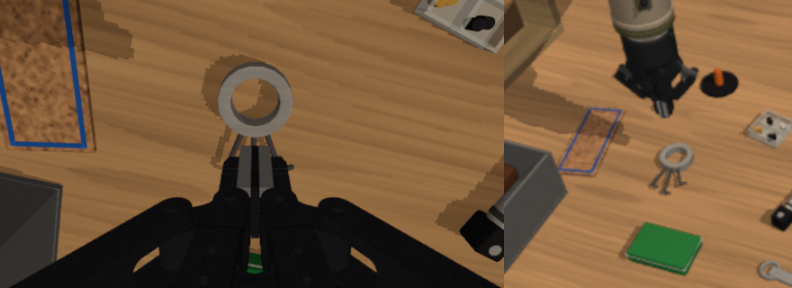

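Wrist and scene views: the ring is untouched at about (283,210) and the shut fingers are above it. The tips appear at wrist (283,272) and scene (150,228), but the stated TCP projects to (281,257) and (154,239). The real tip seems to be behind the stated TCP, so I'll quantify that.

Run:
```python
from h import *
p=np.load('p6.npy',allow_pickle=True).item(); s=cams.camera_params('scene'); P=manip.get_obs()['position']
for k in (0,.01,.02,.03): print(k,np.round(proj(p,P+[0,0,k])),np.round(proj(s,P+[0,0,k])))
# triangulate the tip
o1,d1=ray(p,(283,272)); o2,d2=ray(s,(150,228)); 
A=np.column_stack([d1,-d2]); t=np.linalg.lstsq(A,o2-o1,rcond=None)[0]; a,b=o1+t[0]*d1,o2+t[1]*d2
print('tip',np.round((a+b)/2,4),'gap',np.linalg.norm(a-b),'minus TCP',np.round((a+b)/2-P,4))
w=cv2.imread('pics/w6.png'); sc=cams.camera('scene')[:,:,::-1]
cv2.imwrite('pics/tip.png',np.hstack([cv2.resize(w[220:320,233:333],(390,390),interpolation=3),cv2.resize(sc[180:260,110:190],(390,390),interpolation=3)]))
```

```text
0 [281. 257.] [154. 239.]
0.01 [281. 267.] [154. 236.]
0.02 [280. 277.] [153. 233.]
0.03 [280. 288.] [152. 230.]
tip [ 0.6398 -0.1265  0.1105] gap 0.007975630956954704 minus TCP [-0.0052 -0.0041  0.0296]
```

View pics/tip.png

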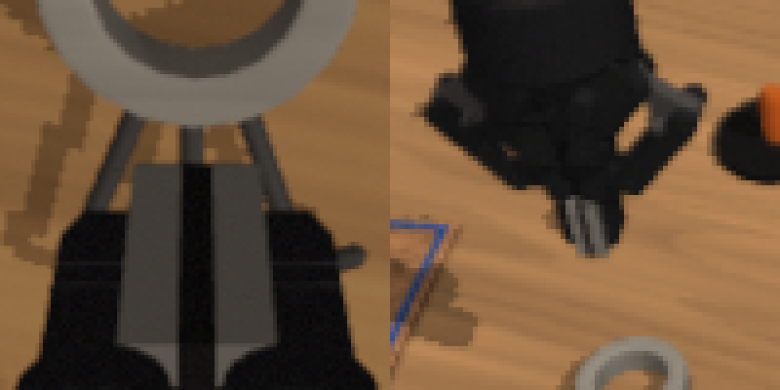

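The tips are really about 20 mm behind the reported TCP. That explains both misses: the fingers shut above the ring and only pinched the grip's top edge. I'll find the offset with a gentle touch on bare bench beside the ring.

>>> move_arm --pt "0 0 0 0.03 0 0.02 0" --pt "0 0 0 0.06 0 0.04 0" --pt "0 0 0 0.06 0 0.06 0" --pt "0 0 0 0.06 0 0.075 0" --pt "0 0 0 0.06 0 0.083 0" --pt "0 0 0 0.06 0 0.087 0" --pt "0 0 0 0.06 0 0.09 0" --pt "0 0 0 0.06 0 0.09 0"

```text
clock: 8.55
position: [0.6286, -0.0642, -0.0132]
ee_rot: [0.616, 0.788, 0.0, 0.0]
ft_force: [0.6, -0.9, -0.1]
grip_width: -0.0
```

>>> move_arm --pt "0 0 0 0 0 0.002 0" --pt "0 0 0 0 0 0.004 0" --pt "0 0 0 0 0 0.004 0"

```text
clock: 8.85
position: [0.6283, -0.0636, -0.0175]
ee_rot: [0.616, 0.788, 0.0, -0.0]
ft_force: [-0.0, 0.2, -0.6]
grip_width: 0.002
```

>>> move_arm --pt "0 0 0 0 0 0.002 0" --pt "0 0 0 0 0 0.003 0" --pt "0 0 0 0 0 0.003 0"

```text
clock: 9.15
position: [0.6282, -0.0636, -0.0206]
ee_rot: [0.616, 0.788, -0.0, -0.0]
ft_force: [-0.1, 0.0, 0.6]
grip_width: 0.005
```

>>> move_arm --pt "0 0 0 0 0 0.002 0" --pt "0 0 0 0 0 0.002 0"

```text
clock: 9.35
position: [0.6282, -0.0636, -0.0227]
ee_rot: [0.616, 0.788, -0.0, -0.0]
ft_force: [-0.7, 0.1, 0.1]
grip_width: -0.003
```

>>> move_arm --pt "0 0 0 0 0 0.002 0" --pt "0 0 0 0 0 0.002 0"

```text
clock: 9.55
position: [0.6282, -0.0637, -0.0247]
ee_rot: [0.616, 0.788, -0.0, -0.0]
ft_force: [-0.4, 0.5, -0.8]
grip_width: 0.002
```

>>> move_arm --pt "0 0 0 0 0 0.002 0" --pt "0 0 0 0 0 0.002 0"

```text
clock: 9.75
position: [0.6282, -0.0636, -0.0267]
ee_rot: [0.616, 0.788, -0.0, -0.0]
ft_force: [-0.0, -0.0, 0.3]
grip_width: 0.002
```

>>> move_arm --pt "0 0 0 0 0 0.0015 0" --pt "0 0 0 0 0 0.0015 0"

```text
clock: 9.95
position: [0.6282, -0.0637, -0.0281]
ee_rot: [0.616, 0.788, -0.0, -0.0]
ft_force: [0.1, 0.8, -0.0]
grip_width: 0.001
```

>>> move_arm --pt "0 0 0 0 0 0.0015 0" --pt "0 0 0 0 0 0.0015 0"

```text
clock: 10.15
position: [0.6285, -0.0637, -0.0286]
ee_rot: [0.616, 0.788, 0.0, -0.0]
ft_force: [-3.6, 0.6, 8.1]
grip_width: -0.001
```

Run:
```python
from h import *
p=cams.camera_params('wrist'); im=cams.camera('wrist'); s=cams.camera('scene'); P=manip.get_obs()['position']
print(P, proj(p,P),proj(cams.camera_params('scene'),P))
u,v=[int(x) for x in proj(cams.camera_params('scene'),P)]
a=np.hstack([cv2.resize(im[210:310,233:333],(390,390),interpolation=3),cv2.resize(s[v-60:v+20,u-40:u+40],(390,390),interpolation=3)])
cv2.imwrite('pics/tip2.png',a[:,:,::-1]); print(u,v)
```

```text
[ 0.62845871 -0.06366004 -0.02863428] (np.float64(282.47004510881897), np.float64(252.07161311334306)) (np.float64(185.73135537477393), np.float64(269.5692566523953))
185 269
```

View pics/tip2.png

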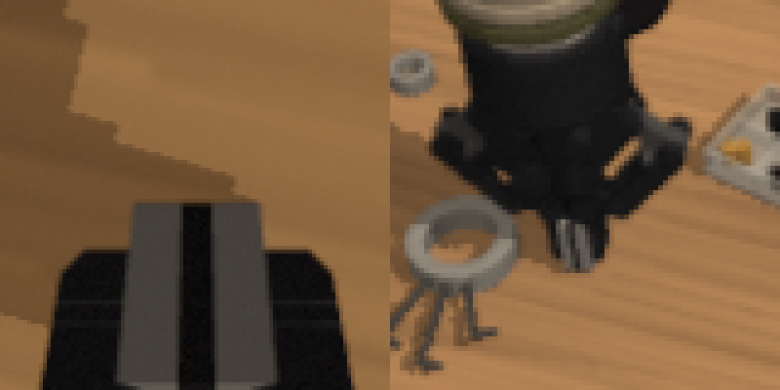

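Contact came at a reported z of -0.0285 (8 N), so the real tip is 28 mm behind the reported TCP along z. I'll check xy from the same views: wrist tip edge at (283,262), scene tip at (184,264).

Run:
```python
from h import *
p=cams.camera_params('wrist'); s=cams.camera_params('scene'); o=manip.get_obs(); P=o['position']; r=R.from_quat(o['ee_rot'])
for q in (onz(p,(283,262),.001),onz(s,(184,264),.001)): print(np.round(q,4),'in tool',np.round(r.inv().apply(q-P),4))
```

```text
[ 0.6196 -0.0656  0.001 ] in tool [ 0.0002 -0.009  -0.0296]
[ 0.6353 -0.0613  0.001 ] in tool [ 0.0007  0.0072 -0.0296]
```

>>> move_arm --pt "0 0 0 0 0 -0.02 0.0" --pt "0 0 0 -0.02 0 -0.06 0.06" --pt "0 0 0 -0.06 0 -0.09 0.0854" --pt "0 0 0 -0.06 0 -0.09 0.0854" --pt "0 0 0 -0.06 0 -0.09 0.0854" --pt "0 0 0 -0.06 0 -0.09 0.0854"

```text
clock: 10.85
position: [0.6423, -0.1208, 0.0596]
ee_rot: [0.616, 0.788, -0.0, -0.001]
ft_force: [-0.3, 0.2, 0.2]
grip_width: 0.848
```

Run:
```python
from h import *
go(.644,-.1218,-.031,104)
```

```text
row [-0.1 -0.1  0. ] [-0.002  0.002  0.091] now [ 0.642 -0.121  0.06 ] 10.8
```

>>> move_arm --pt "0 0 0 -0.001 0.002 0.02 0.0854" --pt "0 0 0 -0.001 0.002 0.045 0.0854" --pt "0 0 0 -0.001 0.002 0.07 0.0854" --pt "0 0 0 -0.001 0.002 0.085 0.0854" --pt "0 0 0 -0.001 0.002 0.09 0.0854" --pt "0 0 0 -0.001 0.002 0.09 0.06" --pt "0 0 0 -0.001 0.002 0.09 0.04" --pt "0 0 0 -0.001 0.002 0.09 0.03" --pt "0 0 0 -0.001 0.002 0.09 0.03" --pt "0 0 0 -0.001 0.002 0.09 0.03"

```text
clock: 11.85
position: [0.6462, -0.1225, -0.0275]
ee_rot: [0.616, 0.788, 0.001, 0.001]
ft_force: [-2.5, 1.9, 5.2]
grip_width: 0.628
```

>>> move_arm --pt "0 0 0 0 0 0 0.03" --pt "0 0 0 0 0 -0.01 0.03" --pt "0 0 0 0 0 -0.02 0.03" --pt "0 0 0 0 0 -0.04 0.03" --pt "0 0 0 0 0 -0.06 0.03" --pt "0 0 0 0 0 -0.08 0.03" --pt "0 0 0 0 0 -0.08 0.03"

```text
clock: 12.55
position: [0.6474, -0.1229, 0.0549]
ee_rot: [0.616, 0.788, 0.002, 0.003]
ft_force: [-0.1, 0.0, -0.9]
grip_width: 0.63
```

Run:
```python
from h import *
go(.447,-.131,.08,104)
```

```text
row [ 0.3  0.1 -0. ] [ 0.04  -0.196 -0.026] now [ 0.647 -0.123  0.055] 12.6
```

>>> move_arm --pt "0 0 0 0.008 -0.04 -0.01 0.03" --pt "0 0 0 0.016 -0.08 -0.02 0.03" --pt "0 0 0 0.024 -0.115 -0.02 0.03" --pt "0 0 0 0.03 -0.13 -0.02 0.03" --pt "0 0 0 0.03 -0.13 -0.02 0.03" --pt "0 0 0 0.03 -0.13 -0.02 0.03" --pt "0 0 0 0.03 -0.13 -0.02 0.03"

```text
clock: 13.25
position: [0.5126, -0.1246, 0.0706]
ee_rot: [0.616, 0.788, 0.0, 0.0]
ft_force: [-0.5, -0.7, -0.3]
grip_width: 0.63
```

Run:
```python
from h import *
p=cams.camera_params('wrist'); im=snap('wrist','w7.png'); m=masks(im); np.save('p7.npy',p,allow_pickle=True)
find(p,m['orange'],(.447,-.131),.03,.05)
o=manip.get_obs();print(o['grip_width'],np.round(proj(p,[.447,-.131,.006])))
go(.447,-.131,.08,104)
```

```text
n 223 rect [ 0.446  -0.1323] [0.013 0.012] axis 14.2 mean [ 0.4448 -0.1314] px [300. 112.]
0.6319247602895086 [298. 109.]
row [ 0.  0. -0.] [ 0.01  -0.065 -0.009] now [ 0.512 -0.125  0.071] 13.3
```

View pics/w7.png

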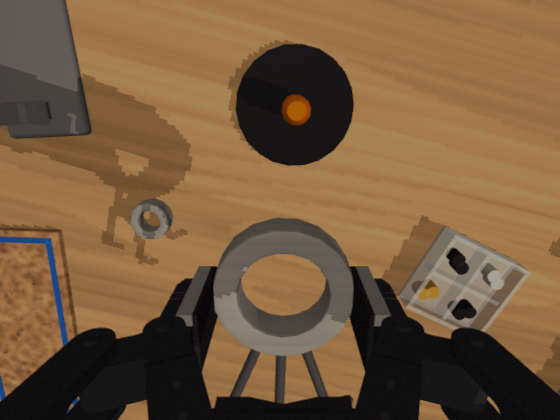

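Wrist view: the ring is held level, centred at about (284,284). The post is at (296,110), and its black base is centred at (295,104).

Run:
```python
from h import *
p=np.load('p7.npy',allow_pickle=True).item(); o=manip.get_obs(); P=o['position'];r=R.from_quat(o['ee_rot'])
c=onz(p,(295,104.5),.006); t=onz(p,(297,111),.04); k=onz(p,(284,284),.113)
print(c,t,k,'ring in tool',r.inv().apply(k-P),'need',r.inv().apply((c+t)/2-k))
```

```text
[ 0.44470096 -0.13363391  0.006     ] [ 0.44638202 -0.13320147  0.04      ] [ 0.50658898 -0.12536811  0.113     ] ring in tool [ 0.00067166 -0.00588927 -0.04247661] need [ 0.00697257 -0.06120346  0.08998396]
```

>>> move_arm --pt "0 0 0 0.004 -0.03 0 0.03" --pt "0 0 0 0.007 -0.062 0 0.03" --pt "0 0 0 0.007 -0.062 0 0.03" --pt "0 0 0 0.007 -0.062 0 0.03" --pt "0 0 0 0.007 -0.062 0.025 0.03" --pt "0 0 0 0.007 -0.062 0.045 0.03" --pt "0 0 0 0.007 -0.062 0.06 0.03" --pt "0 0 0 0.007 -0.062 0.06 0.03"

```text
clock: 14.1
position: [0.4495, -0.1324, 0.0088]
ee_rot: [0.616, 0.788, -0.001, -0.001]
ft_force: [-0.3, -0.1, -0.4]
grip_width: 0.63
```

>>> move_arm --pt "0 0 0 0 0 0.012 0.03" --pt "0 0 0 0 0 0.022 0.03" --pt "0 0 0 0 0 0.029 0.03" --pt "0 0 0 0 0 0.029 0.03"

```text
clock: 14.5
position: [0.4492, -0.1327, -0.0193]
ee_rot: [0.616, 0.788, -0.0, -0.001]
ft_force: [-0.2, 0.8, -1.2]
grip_width: 0.631
```

>>> move_arm --pt "0 0 0 0 0 0 0.075" --pt "0 0 0 0 0 0 0.075" --pt "0 0 0 0 0 0 0.075" --pt "0 0 0 0 0 -0.05 0.0854" --pt "0 0 0 0 0 -0.1 0.0854" --pt "0 0 0 0.03 0.04 -0.13 0.0854" --pt "0 0 0 0.07 0.07 -0.13 0.0854" --pt "0 0 0 0.11 0.1 -0.13 0.0854" --pt "0 0 0 0.15 0.12 -0.13 0.0854" --pt "0 0 0 0.15 0.12 -0.13 0.0854"

```text
clock: 15.5
position: [0.5308, 0.0496, 0.1119]
ee_rot: [0.612, 0.791, 0.001, -0.001]
ft_force: [-0.8, -1.3, -0.6]
grip_width: 0.999
```

Run:
```python
from h import *
p=cams.camera_params('wrist'); im=snap('wrist','w8.png'); m=masks(im); np.save('p8.npy',p,allow_pickle=True)
find(p,m['orange'],(.4455,-.133),.03,.03)
g=m['grey'].copy(); find(p,g,(.4455,-.133),.02,.04)
find(p,m['red'],(.447,.127),.03,.08)
go(.64,.119,.09,75)
for a in ([.4455,-.133,.01],[.64,.12,.01],[.447,.127,.02],[.445,.305,0]): print(np.round(proj(p,a)))
```

```text
n 283 rect [ 0.4474 -0.1298] [0.006 0.029] axis -82.5 mean [ 0.4474 -0.1277] px [22. -1.]
n 2757 rect [ 0.4598 -0.1249] [0.034 0.057] axis -75.5 mean [ 0.4594 -0.1234] px [33.  2.]
n 2055 rect [0.4465 0.1259] [0.034 0.125] axis -15.4 mean [0.4384 0.128 ] px [429. 113.]
row [ 0.  -0.1 29.3] [0.044 0.124 0.022] now [0.53  0.046 0.112] 15.6
[42.  5.]
[330. 334.]
[423. 112.]
[633. 167.]
```

View pics/w8.png

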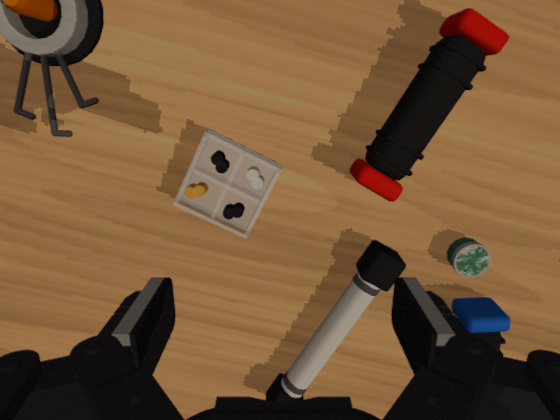

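Wrist view: the ring is round the post on its base at top left (post 30,10). The red grip lies at (430,105), the pump at (335,330) and the tray at (228,183), unmoved. The red grip is next: centre (0.4465,0.126), axis -15.4°, 125x34 mm.

Run:
```python
from h import *
go(.4465,.126,.05,74.6)
```

```text
row [ 0.  -0.1 29.7] [ 0.098 -0.061  0.062] now [0.53  0.046 0.112] 15.6
```

>>> move_arm --pt "0 0 8 0.04 -0.025 0 0.0854" --pt "0 0 16 0.08 -0.05 0 0.0854" --pt "0 0 24 0.101 -0.06 0.02 0.0854" --pt "0 0 29.5 0.101 -0.06 0.04 0.0854" --pt "0 0 29.5 0.101 -0.06 0.06 0.0854" --pt "0 0 29.5 0.101 -0.06 0.06 0.0854" --pt "0 0 29.5 0.101 -0.06 0.06 0.0854" --pt "0 0 29.5 0.101 -0.06 0.06 0.0854"

```text
clock: 16.35
position: [0.4483, 0.1249, 0.0528]
ee_rot: [0.796, 0.605, 0.001, 0.0]
ft_force: [0.6, -0.2, 0.1]
grip_width: 1.001
```

Run:
```python
from h import *
p=cams.camera_params('wrist'); im=snap('wrist','w9.png'); m=masks(im)
c,u=find(p,m['red'],(.4465,.126),.03,.08)
go(.4465,.126,-.025,74.6)
```

```text
n 3156 rect [0.4461 0.1255] [0.033 0.127] axis -15.6 mean [0.436  0.1287] px [284. 232.]
row [ 0.1 -0.1 -0.2] [ 0.    -0.002  0.078] now [0.448 0.125 0.053] 16.4
```

>>> move_arm --pt "0 0 0 0 -0.002 0.025 0.0854" --pt "0 0 0 0 -0.002 0.05 0.0854" --pt "0 0 0 0 -0.002 0.068 0.0854" --pt "0 0 0 0 -0.002 0.077 0.0854" --pt "0 0 0 0 -0.002 0.077 0.06" --pt "0 0 0 0 -0.002 0.077 0.03" --pt "0 0 0 0 -0.002 0.077 0.01" --pt "0 0 0 0 -0.002 0.077 0.01" --pt "0 0 0 0 -0.002 0.077 0.01" --pt "0 0 0 0 -0.002 0.077 0.01"

```text
clock: 17.4
position: [0.4463, 0.1261, -0.0244]
ee_rot: [0.796, 0.605, 0.001, 0.0]
ft_force: [-1.1, -0.6, 7.1]
grip_width: 0.343
```

>>> move_arm --pt "0 0 0 0 0 0 0.01" --pt "0 0 0 0 0 0 0.01" --pt "0 0 0 0 0 -0.015 0.01" --pt "0 0 0 0 0 -0.03 0.01" --pt "0 0 0 0 0 -0.05 0.01" --pt "0 0 0 0 0 -0.07 0.01" --pt "0 0 0 0 0 -0.09 0.01" --pt "0 0 0 0 0 -0.09 0.01"

```text
clock: 18.2
position: [0.4472, 0.1264, 0.0673]
ee_rot: [0.796, 0.605, 0.002, 0.001]
ft_force: [0.4, -0.3, -1.0]
grip_width: 0.343
```

Run:
```python
from h import *
go(.445,.305,.064,107)
```

```text
row [  0.3  -0.1 -32.5] [ 0.171 -0.05   0.004] now [0.447 0.126 0.067] 18.2
```

>>> move_arm --pt "0 0 -8 0.04 0 0 0.01" --pt "0 0 -16 0.08 0 0 0.01" --pt "0 0 -24 0.12 0 0 0.01" --pt "0 0 -32.4 0.16 0 0 0.01" --pt "0 0 -32.4 0.204 0 0 0.01" --pt "0 0 -32.4 0.204 0 0 0.01" --pt "0 0 -32.4 0.204 0 0 0.01" --pt "0 0 -32.4 0.204 0 0 0.01" --pt "0 0 -32.4 0.204 0 0 0.01"

```text
clock: 19.1
position: [0.5002, 0.3209, 0.0645]
ee_rot: [0.596, 0.803, -0.0, 0.0]
ft_force: [0.3, 0.3, -1.2]
grip_width: 0.343
```

Run:
```python
from h import *
p=cams.camera_params('wrist'); im=snap('wrist','w10.png'); m=masks(im); np.save('p10.npy',p,allow_pickle=True)
mm=m['red'].copy(); mm[260:]=0
find(p,mm,(.445,.305),.006,.1)
print(np.round([proj(p,[.445,.305,.006])]))
go(.445,.305,.064,107)
```

```text
n 7338 rect [0.449  0.3058] [0.14  0.066] axis 16.8 mean [0.4569 0.3067] px [284. 123.]
[[284. 123.]]
row [ 0.   0.  -0.2] [ 0.001 -0.058  0.001] now [0.5   0.321 0.065] 19.1
```

View pics/w10.png

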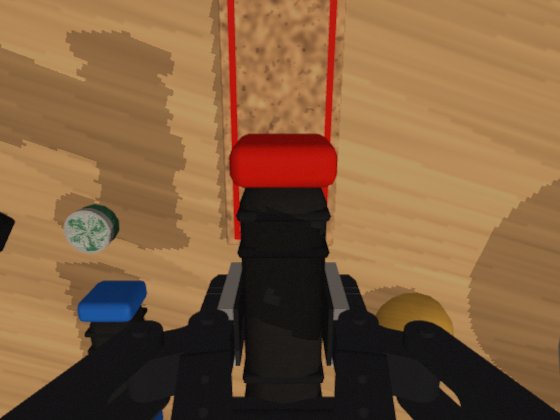

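Wrist view: the red grip is held square in the jaws, with its collar at (283,160). The red outline's sides run (231,0)-(237,235) and (334,0)-(330,115), and its near end is at v≈240.

Run:
```python
from h import *
p=np.load('p10.npy',allow_pickle=True).item()
f=lambda u,v:onz(p,(u,v),.006)[:2]
a,b,c,d=f(231,2),f(237,235),f(334,2),f(330,115)
for s,e in((a,b),(c,d)): w=e-s; print('ang',np.degrees(np.arctan2(w[1],w[0])))
w=(b-a)/np.linalg.norm(b-a); n=np.array([-w[1],w[0]])
print('width',(c-a)@n,(d-a)@n); mid=b+n*((c-a)@n+(d-a)@n)/2/2
near=f(237,239); off=(near-b)@w; ctr=mid+w*(off-.0735); print('centre',ctr)
o=manip.get_obs();P=o['position'];r=R.from_quat(o['ee_rot'])
g=onz(p,(283,160),.1); print('collar in tool (z guess)',r.inv().apply(g-P)); go(*ctr,.064,106.5)
```

```text
ang 15.988800344029892
ang 16.860022606535942
width 0.05621575146119497 0.05712877385618599
centre [0.44692274 0.30418142]
collar in tool (z guess) [ 0.00014818 -0.053059   -0.03535285]
row [0.  0.  0.3] [-0.001 -0.056  0.001] now [0.5   0.321 0.065] 19.1
```

>>> move_arm --pt "0 0 0.2 -0.001 -0.03 0 0.01" --pt "0 0 0.2 -0.001 -0.057 0 0.01" --pt "0 0 0.2 -0.001 -0.057 0.02 0.01" --pt "0 0 0.2 -0.001 -0.057 0.045 0.01" --pt "0 0 0.2 -0.001 -0.057 0.065 0.01" --pt "0 0 0.2 -0.001 -0.057 0.075 0.01" --pt "0 0 0.2 -0.001 -0.057 0.081 0.01" --pt "0 0 0.2 -0.001 -0.057 0.081 0.01" --pt "0 0 0.2 -0.001 -0.057 0.081 0.01"

```text
clock: 20.05
position: [0.4464, 0.3051, -0.0156]
ee_rot: [0.597, 0.802, 0.001, 0.0]
ft_force: [-0.3, 0.2, -0.5]
grip_width: 0.342
```

>>> move_arm --pt "0 0 0 0 0 0 0.06" --pt "0 0 0 0 0 0 0.07" --pt "0 0 0 0 0 -0.002 0.0854" --pt "0 0 0 0 0 -0.03 0.0854" --pt "0 0 0 0 0 -0.08 0.0854" --pt "0 0 0 0 0.03 -0.12 0.0854" --pt "0 0 0 0 0.07 -0.12 0.0854" --pt "0 0 0 0 0.11 -0.12 0.0854" --pt "0 0 0 0 0.11 -0.12 0.0854" --pt "0 0 0 0 0.11 -0.12 0.0854"

```text
clock: 21.05
position: [0.5512, 0.3362, 0.1031]
ee_rot: [0.597, 0.802, -0.0, -0.0]
ft_force: [-0.3, 0.6, -0.3]
grip_width: 0.998
```

Run:
```python
from h import *
p=cams.camera_params('wrist'); im=snap('wrist','w11.png'); m=masks(im); np.save('p11.npy',p,allow_pickle=True)
mm=cv2.morphologyEx(m['red'].astype(np.uint8),cv2.MORPH_OPEN,np.ones((11,11)))
find(p,mm,(.446,.3045),.035,.08); find(p,m['red'],(.446,.3045),.006,.1)
c,u=find(p,m['blue'],(.637,.285),.03,.1)
go(.636,.283,.05,106)
```

```text
n 1162 rect [0.5003 0.3214] [0.014 0.033] axis -73.4 mean [0.5001 0.3213] px [282.  30.]
n 3092 rect [0.4716 0.3108] [0.095 0.06 ] axis 16.2 mean [0.4876 0.3162] px [282.  36.]
n 1511 rect [0.5818 0.2331] [0.02  0.043] axis -73.4 mean [0.5817 0.2333] px [183. 295.]
row [-0.  -0.   0.7] [-0.076  0.067  0.053] now [0.551 0.336 0.103] 21.1
```

View pics/w11.png

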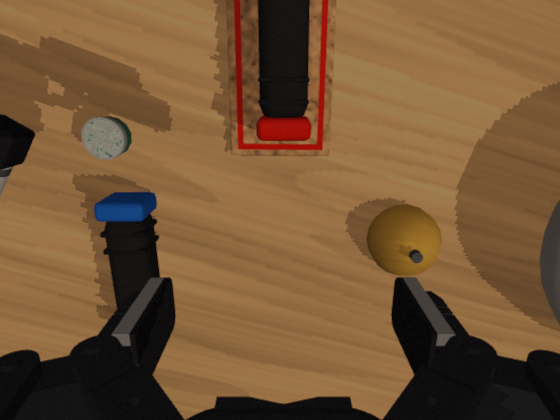

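Wrist view: the red grip lies inside the red outline, with its near collar at (284,128). The blue grip's near collar is at (126,206), so it was dragged to about (0.635,0.249). I'll hover over it and measure.

Run:
```python
from h import *
go(.635,.249,.07,106.6)
```

```text
row [-0.  -0.   0.1] [-0.108  0.056  0.033] now [0.551 0.336 0.103] 21.1
```

>>> move_arm --pt "0 0 0 -0.04 0.02 0 0.0854" --pt "0 0 0 -0.08 0.04 0 0.0854" --pt "0 0 0 -0.108 0.056 0.02 0.0854" --pt "0 0 0 -0.108 0.056 0.033 0.0854" --pt "0 0 0 -0.108 0.056 0.033 0.0854" --pt "0 0 0 -0.108 0.056 0.033 0.0854" --pt "0 0 0 -0.108 0.056 0.033 0.0854" --pt "0 0 0 -0.108 0.056 0.033 0.0854"

```text
clock: 21.9
position: [0.6356, 0.2503, 0.0718]
ee_rot: [0.596, 0.803, 0.001, 0.0]
ft_force: [-0.4, -0.2, 0.2]
grip_width: 0.997
```

Run:
```python
from h import *
p=cams.camera_params('wrist'); im=snap('wrist','w12.png'); m=masks(im)
c,u=find(p,m['blue'],(.635,.249),.034,.08)
for z in (.034,.02):
  n,l,st,ce=cv2.connectedComponentsWithStats(m['blue'].astype(np.uint8))
  for i in range(1,n):
    if st[i,4]>150: print(st[i].tolist(),np.round(ce[i]),np.round(onz(p,ce[i],z),4))
go(*c,-.025,u+90)
```

```text
n 2731 rect [0.637  0.2459] [0.125 0.033] axis 17.0 mean [0.6282 0.2433] px [281. 224.]
[244, 118, 60, 28, 1584] [273. 132.] [0.5846 0.2299 0.034 ]
[250, 287, 52, 30, 1147] [276. 305.] [0.6885 0.2619 0.034 ]
[244, 118, 60, 28, 1584] [273. 132.] [0.5862 0.23   0.02  ]
[250, 287, 52, 30, 1147] [276. 305.] [0.6971 0.2642 0.02  ]
row [ 0.1 -0.  -0.2] [-0.004 -0.     0.097] now [0.636 0.25  0.072] 21.9
```

>>> move_arm --pt "0 0 -0.3 -0.004 0.001 0.03 0.0854" --pt "0 0 -0.3 -0.004 0.001 0.06 0.0854" --pt "0 0 -0.3 -0.004 0.001 0.085 0.0854" --pt "0 0 -0.3 -0.004 0.001 0.096 0.0854" --pt "0 0 -0.3 -0.004 0.001 0.096 0.06" --pt "0 0 -0.3 -0.004 0.001 0.096 0.03" --pt "0 0 -0.3 -0.004 0.001 0.096 0.01" --pt "0 0 -0.3 -0.004 0.001 0.096 0.01" --pt "0 0 -0.3 -0.004 0.001 0.096 0.01" --pt "0 0 -0.3 -0.004 0.001 0.096 0.01"

```text
clock: 22.95
position: [0.639, 0.2459, -0.0237]
ee_rot: [0.595, 0.804, 0.001, 0.001]
ft_force: [-0.7, -0.6, 6.7]
grip_width: 0.339
```

>>> move_arm --pt "0 0 0 0 0 0 0.01" --pt "0 0 0 0 0 0 0.01" --pt "0 0 0 0 0 -0.015 0.01" --pt "0 0 0 0 0 -0.03 0.01" --pt "0 0 0 0 0 -0.06 0.01" --pt "0 0 0 0 0 -0.09 0.01" --pt "0 0 0 0 0 -0.12 0.01" --pt "0 0 0 0 0 -0.12 0.01"

```text
clock: 23.75
position: [0.6408, 0.2466, 0.1015]
ee_rot: [0.595, 0.804, 0.004, 0.002]
ft_force: [0.4, 0.2, 0.5]
grip_width: 0.339
```

Run:
```python
from h import *
p=np.load('p4.npy',allow_pickle=True).item(); f=lambda u,v:onz(p,(u,v),.006)[:2]
q=[f(247,90),f(314,91),f(305,248),f(247,248)]; print('pad corners',np.round(q,4),np.mean(q,0))
for a,b in((0,3),(1,2)): w=q[b]-q[a]; print(np.degrees(np.arctan2(w[1],w[0])),np.linalg.norm(w))
c=np.mean(q,0); go(c[0]+.06*.97,c[1]+.06*.24,.1,104)
```

```text
pad corners [[ 0.5834 -0.3279]
 [ 0.5703 -0.2722]
 [ 0.7131 -0.2417]
 [ 0.7268 -0.2964]] [ 0.64837031 -0.28458331]
12.388670823641416 0.146824721521169
12.07365882098469 0.14607451845228842
row [ 0.5 -0.1  3. ] [-0.513 -0.088  0.   ] now [0.641 0.247 0.101] 23.8
```

>>> move_arm --pt "0 0 0 -0.02 -0.006 0 0.01" --pt "0 0 0 -0.06 -0.017 0 0.01" --pt "0 0 0 -0.1 -0.028 0 0.01" --pt "0 0 0 -0.14 -0.04 0 0.01" --pt "0 0 0 -0.18 -0.051 0 0.01" --pt "0 0 0 -0.22 -0.062 0 0.01" --pt "0 0 0 -0.26 -0.074 0 0.01" --pt "0 0 0 -0.3 -0.085 0 0.01" --pt "0 0 0 -0.32 -0.091 0 0.01" --pt "0 0 0 -0.32 -0.091 0 0.01"

```text
clock: 24.75
position: [0.6429, -0.0936, 0.0944]
ee_rot: [0.598, 0.802, -0.001, 0.0]
ft_force: [-0.4, -0.1, -0.7]
grip_width: 0.347
```

>>> move_arm --pt "0 0 1 -0.03 -0.009 0 0.01" --pt "0 0 2 -0.07 -0.02 0 0.01" --pt "0 0 3 -0.11 -0.031 0 0.01" --pt "0 0 4.5 -0.15 -0.043 0 0.01" --pt "0 0 4.5 -0.18 -0.051 0 0.01" --pt "0 0 4.5 -0.191 -0.054 0 0.01" --pt "0 0 4.5 -0.191 -0.054 0 0.01" --pt "0 0 4.5 -0.191 -0.054 0 0.01" --pt "0 0 4.5 -0.191 -0.054 0 0.01"

```text
clock: 25.65
position: [0.649, -0.283, 0.0945]
ee_rot: [0.625, 0.781, 0.001, -0.0]
ft_force: [0.8, 0.9, -1.5]
grip_width: 0.338
```

Run:
```python
from h import *
go(.6505,-.284,-.0155,102.5); print(manip.get_obs()['grip_width'])
p=cams.camera_params('wrist'); im=snap('wrist','w13.png'); m=masks(im); np.save('p13.npy',p,allow_pickle=True)
n,l,st,ce=cv2.connectedComponentsWithStats(m['blue'].astype(np.uint8))
for i in range(1,n):
    if st[i,4]>60: print(st[i].tolist(),np.round(ce[i]),np.round(onz(p,ce[i],.006),4))
print(np.round([proj(p,[*q,.006]) for q in ((.5834,-.3279),(.5703,-.2722))]))
```

```text
row [ 0.  -0.1  0.1] [-0.001  0.001  0.11 ] now [ 0.649 -0.283  0.095] 25.6
0.337535343294741
[230, 90, 107, 118, 6158] [282. 152.] [ 0.6149 -0.291   0.006 ]
[[238.  94.]
 [324.  93.]]
```

Run:
```python
from h import *
p=np.load('p13.npy',allow_pickle=True).item(); m=masks(cv2.imread('pics/w13.png')[:,:,::-1].copy())['blue']
for r in range(88,150,5): c=np.nonzero(m[r])[0]; print(r,c.min() if len(c) else '',c.max() if len(c) else '',len(c))
```

```text
88   0
93 235 324 90
98 236 324 9
103 236 324 9
108 236 324 10
113 236 323 9
118 236 323 10
123 236 323 10
128 236 323 10
133 236 323 16
138 237 326 90
143 236 330 95
148 233 333 101
```

>>> move_arm --pt "0 0 0 -0.001 0.001 0.03 0.01" --pt "0 0 0 -0.001 0.001 0.06 0.01" --pt "0 0 0 -0.001 0.001 0.085 0.01" --pt "0 0 0 -0.001 0.001 0.1 0.01" --pt "0 0 0 -0.001 0.001 0.108 0.01" --pt "0 0 0 -0.001 0.001 0.111 0.01" --pt "0 0 0 -0.001 0.001 0.111 0.01" --pt "0 0 0 -0.001 0.001 0.111 0.01"

```text
clock: 26.5
position: [0.6504, -0.2867, -0.0151]
ee_rot: [0.626, 0.78, 0.0, 0.001]
ft_force: [-0.3, -0.5, -0.9]
grip_width: 0.337
```

>>> move_arm --pt "0 0 0 0 0 0 0.06" --pt "0 0 0 0 0 0 0.07" --pt "0 0 0 0 0 -0.002 0.0854" --pt "0 0 0 0 0 -0.03 0.0854" --pt "0 0 0 0 0 -0.08 0.0854" --pt "0 0 0 0 0.0 -0.13 0.0854" --pt "0 0 0 0 0.02 -0.18 0.0854" --pt "0 0 0 0 0.04 -0.2 0.0854" --pt "0 0 0 0 0.04 -0.2 0.0854" --pt "0 0 0 0 0.04 -0.2 0.0854"

```text
clock: 27.5
position: [0.6888, -0.2777, 0.1836]
ee_rot: [0.626, 0.78, 0.0, 0.0]
ft_force: [-0.5, -0.2, -1.0]
grip_width: 0.994
```

Run:
```python
from h import *
p=cams.camera_params('wrist'); im=snap('wrist','w14.png'); m=masks(im); np.save('p14.npy',p,allow_pickle=True)
b=m['blue'].astype(np.uint8); o=cv2.morphologyEx(b,cv2.MORPH_OPEN,np.ones((9,9)))
n,l,st,ce=cv2.connectedComponentsWithStats(o)
for i in range(1,n): print(st[i].tolist(),np.round(onz(p,ce[i],.034),4))
find(p,o,(.6484,-.2846),.036,.09); find(p,b,(.6484,-.2846),.006,.1)
go(.64,.119,.1,75)
```

```text
[262, 56, 41, 19, 730] [ 0.5963 -0.2986  0.034 ]
[265, 191, 37, 18, 657] [ 0.7057 -0.2738  0.034 ]
n 1387 rect [ 0.6515 -0.286 ] [0.126 0.032] axis 12.8 mean [ 0.6479 -0.2869] px [285. 133.]
n 2842 rect [ 0.6488 -0.2855] [0.151 0.059] axis 11.9 mean [ 0.6433 -0.287 ] px [285. 129.]
row [-0.1 -0.  27.5] [0.398 0.039 0.083] now [ 0.688 -0.278  0.183] 27.6
```

>>> move_arm --pt "0 0 0 0.04 0.004 0 0.0854" --pt "0 0 5 0.085 0.008 0 0.0854" --pt "0 0 10 0.13 0.012 0 0.0854" --pt "0 0 15 0.175 0.017 0 0.0854" --pt "0 0 20 0.22 0.022 0 0.0854" --pt "0 0 24 0.265 0.026 0.0 0.0854" --pt "0 0 27.5 0.31 0.03 0.02 0.0854" --pt "0 0 27.5 0.355 0.035 0.05 0.0854" --pt "0 0 27.5 0.398 0.039 0.083 0.0854" --pt "0 0 27.5 0.398 0.039 0.083 0.0854"

```text
clock: 28.55
position: [0.6359, 0.1251, 0.0951]
ee_rot: [0.791, 0.611, -0.003, -0.003]
ft_force: [-0.1, 0.4, 1.3]
grip_width: 1.0
```

>>> move_arm --pt "0 0 0 0 0 0 0.0854" --pt "0 0 0 0 0 0 0.0854"

```text
clock: 28.75
position: [0.6409, 0.1171, 0.1006]
ee_rot: [0.794, 0.608, -0.0, 0.0]
ft_force: [0.2, -1.7, -0.3]
grip_width: 1.002
```

```bash
cat > pump.py <<'E'
from h import *
def pump(p,im,ap,z=.013):
    g=cv2.cvtColor(im,cv2.COLOR_RGB2HSV); m=((g[:,:,1]<70)&(g[:,:,2]>75)).astype(np.uint8); m=cv2.morphologyEx(m,cv2.MORPH_OPEN,np.ones((5,5)))
    n,l,st,ce=cv2.connectedComponentsWithStats(m); c=proj(p,[*ap,z])
    for i in range(1,n):
        if st[i,4]>800: print(st[i].tolist(),np.round(ce[i]),np.round(onz(p,ce[i],z),3))
    i=l[int(c[1]),int(c[0])]; print('label',i,np.round(c))
    return find(p,l==i,ap,z,.12)
if __name__=='__main__':
    p=cams.camera_params('wrist'); im=snap('wrist','w15.png'); np.save('p15.npy',p,allow_pickle=True)
    c,u=pump(p,im,(.64,.119)); pump(p,im,(.64,.119),.024)
    go(*c,-.025,u%180-90 if u%180>120 else u%180+90)
E
python3 pump.py
```

```text
[358, 0, 46, 46, 1762] [381.  21.] [0.544 0.207 0.013]
[33, 39, 105, 100, 7234] [88. 86.] [0.531 0.015 0.013]
[269, 123, 31, 149, 4364] [284. 195.] [0.636 0.119 0.013]
[325, 357, 87, 25, 1460] [365. 367.] [0.799 0.146 0.013]
label 4 [285. 200.]
n 4364 rect [0.6412 0.1176] [0.021 0.111] axis -15.4 mean [0.6376 0.1186] px [285. 200.]
[358, 0, 46, 46, 1762] [381.  21.] [0.545 0.204 0.024]
[33, 39, 105, 100, 7234] [88. 86.] [0.533 0.02  0.024]
[269, 123, 31, 149, 4364] [284. 195.] [0.633 0.12  0.024]
[325, 357, 87, 25, 1460] [365. 367.] [0.789 0.146 0.024]
label 4 [285. 204.]
n 4364 rect [0.638  0.1184] [0.02  0.106] axis -15.4 mean [0.6345 0.1194] px [285. 204.]
row [0.1 0.  0.3] [ 0.001 -0.001  0.126] now [0.641 0.117 0.101] 28.8
```

>>> move_arm --pt "0 0 0.3 0.001 -0.001 0.03 0.0854" --pt "0 0 0.3 0.001 -0.001 0.06 0.0854" --pt "0 0 0.3 0.001 -0.001 0.09 0.0854" --pt "0 0 0.3 0.001 -0.001 0.112 0.0854" --pt "0 0 0.3 0.001 -0.001 0.125 0.0854" --pt "0 0 0.3 0.001 -0.001 0.125 0.0854" --pt "0 0 0.3 0.001 -0.001 0.125 0.05" --pt "0 0 0.3 0.001 -0.001 0.125 0.02" --pt "0 0 0.3 0.001 -0.001 0.125 0.0" --pt "0 0 0.3 0.001 -0.001 0.125 0.0" --grip_force 70

```text
clock: 29.8
position: [0.6406, 0.1207, -0.0235]
ee_rot: [0.795, 0.607, 0.001, 0.0]
ft_force: [0.4, 0.6, -0.5]
grip_width: 0.329
```

>>> move_arm --pt "0 0 0 0 0 0 0.0" --pt "0 0 0 0 0 0 0.0" --pt "0 0 0 0 0 0 0.0" --pt "0 0 0 0 0 -0.015 0.0" --pt "0 0 0 0 0 -0.03 0.0" --pt "0 0 0 0 0 -0.06 0.0" --pt "0 0 0 0 0 -0.09 0.0" --pt "0 0 0 0 0 -0.12 0.0" --pt "0 0 0 0 0 -0.12 0.0"

```text
clock: 30.7
position: [0.6431, 0.121, 0.1021]
ee_rot: [0.795, 0.606, 0.004, 0.002]
ft_force: [1.6, -0.3, -0.4]
grip_width: 0.223
```

Run:
```python
from h import *
go(.6,-.08,.11,106); go(.52,-.27,.11,106)
```

```text
row [  0.5  -0.1 -31.3] [-0.205  0.012 -0.009] now [0.643 0.121 0.102] 30.7
row [  0.5  -0.1 -31.3] [-0.41  -0.015 -0.01 ] now [0.643 0.121 0.102] 30.7
```

>>> move_arm --pt "0 0 0 -0.03 -0.006 0 0" --pt "0 0 -6 -0.07 -0.014 0 0" --pt "0 0 -12 -0.11 -0.023 0 0" --pt "0 0 -18 -0.15 -0.032 0 0" --pt "0 0 -24 -0.19 -0.041 0 0" --pt "0 0 -30 -0.23 -0.05 0 0" --pt "0 0 -31.3 -0.27 -0.058 0 0" --pt "0 0 -31.3 -0.31 -0.066 0 0" --pt "0 0 -31.3 -0.326 -0.07 0 0" --pt "0 0 -31.3 -0.326 -0.07 0 0"

```text
clock: 31.7
position: [0.485, -0.1784, 0.0963]
ee_rot: [0.604, 0.797, -0.0, 0.0]
ft_force: [-0.3, -0.5, -1.6]
grip_width: 0.225
```

>>> move_arm --pt "0 0 0 0 0 0 0" --pt "0 0 0 0 0 0 0"

```text
clock: 31.9
position: [0.4871, -0.174, 0.0958]
ee_rot: [0.601, 0.799, 0.0, 0.0]
ft_force: [0.2, -0.5, -1.3]
grip_width: 0.234
```

Run:
```python
from h import *
p=cams.camera_params('wrist'); im=snap('wrist','w16.png'); np.save('p16.npy',p,allow_pickle=True)
o=manip.get_obs(); print(np.round(o['position'],4),o['grip_width'],np.round(R.from_quat(o['ee_rot']).as_matrix()[:,0],3))
print(np.round(proj(p,[.445,-.292,.0])))
m=masks(im)['grey'].astype(np.uint8)
n,l,st,ce=cv2.connectedComponentsWithStats(m)
for i in range(1,n):
    if st[i,4]>300: print(st[i].tolist(),np.round(ce[i]),np.round(onz(p,ce[i],.008),3))
```

```text
[ 0.4871 -0.1741  0.0957] 0.22796989141353408 [-0.277  0.961  0.   ]
[133.  95.]
[45, 0, 130, 179, 14440] [123.  86.] [ 0.44  -0.296  0.008]
[314, 126, 87, 149, 4211] [357. 178.] [ 0.456 -0.128  0.008]
[233, 137, 101, 267, 15274] [284. 268.] [ 0.538 -0.158  0.008]
[203, 234, 35, 35, 764] [220. 251.] [ 0.538 -0.208  0.008]
[432, 267, 117, 86, 4036] [487. 308.] [0.527 0.006 0.008]
```

View pics/w16.png

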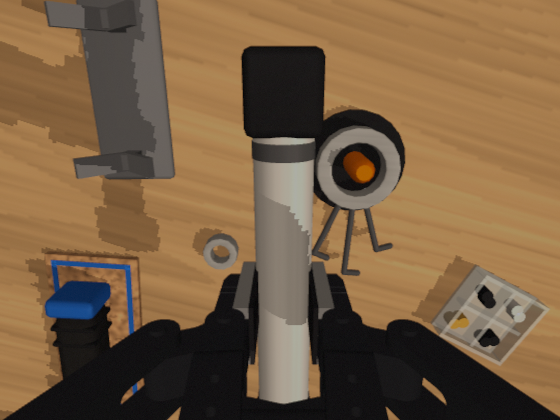

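Wrist view: the pump is held straight in the jaws, with its barrel along u≈284 and its end piece at (284,90). The ring is round the post at (358,168). The stand is at upper left, with its right base edge running (157,0)-(174,177) and its near corner at (175,177).

Run:
```python
from h import *
p=np.load('p16.npy',allow_pickle=True).item(); im=cv2.imread('pics/w16.png')[:,:,::-1].copy(); m=masks(im)['grey'].astype(np.uint8)
n,l,st,ce=cv2.connectedComponentsWithStats(m); i=l[100,130]; S=l==i
R_=np.array([[np.nonzero(S[r])[0].max(),r] for r in range(5,165,4)],float)
W=np.array([onz(p,q,.008)[:2] for q in R_]); vx,vy,x0,y0=cv2.fitLine(W.astype(np.float32),cv2.DIST_HUBER,0,.001,.001).ravel()
d=np.array([vx,vy]); d*=np.sign(d[0]); print('axis',np.degrees(np.arctan2(d[1],d[0])))
bot=[[c,np.nonzero(S[:,c])[0].max()] for c in range(110,172,6)]; print(bot)
B=np.array([onz(p,q,.008)[:2] for q in bot]); q0=np.array([x0,y0])
e=np.median((B-q0)@d); corner=q0+d*e; nrm=np.array([d[1],-d[0]])  # to -y side
print('corner',corner); C=corner-d*.058+nrm*.025; print('stand centre',C)
L=[[np.nonzero(S[r])[0].min(),r] for r in range(60,140,10)]; print(L,[round(float((onz(p,q,.008)[:2]-corner)@nrm),4) for q in L])
# pump axis in hand
P=(l==l[260,300]) ; 
for r in (150,200,230): c=np.nonzero(im[r,225:345].min(1)>75)[0]+225; print(r,c.min(),c.max())
o=manip.get_obs(); z=o['position'][2]+.013+.0235
print('black/white joint in tool y:',R.from_quat(o['ee_rot']).inv().apply(onz(p,(284,138),z+.011)-o['position']))
go(*C,.0957,np.degrees(np.arctan2(d[1],d[0]))+90)
```

```text
axis 16.675034
[[110, np.int64(177)], [116, np.int64(177)], [122, np.int64(177)], [128, np.int64(177)], [134, np.int64(177)], [140, np.int64(177)], [146, np.int64(178)], [152, np.int64(178)], [158, np.int64(177)], [164, np.int64(177)], [170, np.int64(177)]]
corner [ 0.49106537 -0.25246735]
stand centre [ 0.44267798 -0.29305874]
[[np.int64(86), 60], [np.int64(88), 70], [np.int64(89), 80], [np.int64(91), 90], [np.int64(93), 100], [np.int64(94), 110], [np.int64(96), 120], [np.int64(98), 130]] [0.0487, 0.0485, 0.0489, 0.0486, 0.0483, 0.0487, 0.0484, 0.0482]
150 225 339
200 225 344
230 225 344
black/white joint in tool y: [ 0.00065975 -0.06242052 -0.04752253]
row [ 0.  -0.  -0.6] [-0.102 -0.076 -0.   ] now [ 0.487 -0.174  0.096] 31.9
```

>>> move_arm --pt "0 0 -0.5 -0.03 -0.02 0 0" --pt "0 0 -0.5 -0.065 -0.045 0 0" --pt "0 0 -0.5 -0.102 -0.075 0 0" --pt "0 0 -0.5 -0.102 -0.075 0 0" --pt "0 0 -0.5 -0.102 -0.075 0.02 0" --pt "0 0 -0.5 -0.102 -0.075 0.045 0" --pt "0 0 -0.5 -0.102 -0.075 0.065 0" --pt "0 0 -0.5 -0.102 -0.075 0.075 0" --pt "0 0 -0.5 -0.102 -0.075 0.075 0"

```text
clock: 32.85
position: [0.442, -0.293, 0.0194]
ee_rot: [0.598, 0.801, -0.0, -0.001]
ft_force: [-0.4, 0.2, -0.0]
grip_width: 0.228
```

Run:
```python
from h import *
go(.4435,-.293,.004,106.6); print(manip.get_obs()['grip_width'])
```

```text
row [-0.1 -0.1 -0.1] [-0.     0.001  0.015] now [ 0.442 -0.293  0.019] 32.9
0.22767204400985264
```

>>> move_arm --pt "0 0 0 0 0.001 0.004 0" --pt "0 0 0 0 0.001 0.008 0" --pt "0 0 0 0 0.001 0.011 0" --pt "0 0 0 0 0.001 0.013 0" --pt "0 0 0 0 0.001 0.014 0" --pt "0 0 0 0 0.001 0.014 0"

```text
clock: 33.45
position: [0.4433, -0.2938, 0.0065]
ee_rot: [0.599, 0.801, 0.0, -0.0]
ft_force: [0.3, 0.3, -1.3]
grip_width: 0.229
```

>>> move_arm --pt "0 0 0 0 0 0.001 0" --pt "0 0 0 0 0 0.002 0" --pt "0 0 0 0 0 0.003 0" --pt "0 0 0 0 0 0.003 0"

```text
clock: 33.85
position: [0.4432, -0.2938, 0.0034]
ee_rot: [0.599, 0.801, 0.0, -0.0]
ft_force: [0.6, -1.0, -0.6]
grip_width: 0.227
```

>>> move_arm --pt "0 0 0 0 0 0.001 0" --pt "0 0 0 0 0 0.002 0" --pt "0 0 0 0 0 0.002 0"

```text
clock: 34.15
position: [0.4434, -0.294, 0.003]
ee_rot: [0.599, 0.801, 0.0, 0.0]
ft_force: [-7.4, 4.0, 17.3]
grip_width: 0.228
```

>>> move_arm --pt "0 0 0 0 0 0.001 0" --pt "0 0 0 0 0 0.002 0" --pt "0 0 0 0 0 0.002 0"

```text
clock: 34.45
position: [0.4435, -0.294, 0.0026]
ee_rot: [0.599, 0.801, 0.001, -0.0]
ft_force: [-14.9, 10.5, 39.8]
grip_width: 0.232
```

Contact came at z≈0.003, where the seat was expected. I'll ease off, release and retreat upward.

>>> move_arm --pt "0 0 0 0 0 -0.0035 0" --pt "0 0 0 0 0 -0.0035 0" --pt "0 0 0 0 0 -0.0035 0.03" --pt "0 0 0 0 0 -0.0035 0.05" --pt "0 0 0 0 0 -0.0035 0.06" --pt "0 0 0 0 0 -0.0035 0.06" --pt "0 0 0 0 0 -0.03 0.06" --pt "0 0 0 0 0 -0.07 0.06" --pt "0 0 0 0 0 -0.12 0.06" --pt "0 0 0 0 0 -0.17 0.06"

```text
clock: 35.45
position: [0.4428, -0.2937, 0.1712]
ee_rot: [0.599, 0.801, -0.0, -0.0]
ft_force: [1.1, -1.1, -0.2]
grip_width: 0.703
```

>>> move_arm --pt "0 0 0 0.04 0.02 -0.03 0.06" --pt "0 0 0 0.08 0.04 -0.06 0.06" --pt "0 0 0 0.12 0.06 -0.07 0.06" --pt "0 0 0 0.16 0.08 -0.07 0.06" --pt "0 0 0 0.16 0.08 -0.07 0.06" --pt "0 0 0 0.16 0.08 -0.07 0.06" --pt "0 0 0 0.16 0.08 -0.07 0.06"

```text
clock: 36.15
position: [0.4743, -0.119, 0.2393]
ee_rot: [0.599, 0.801, -0.0, -0.0]
ft_force: [-0.3, -0.4, -0.3]
grip_width: 0.706
```

Run:
```python
from h import *
p=cams.camera_params('wrist'); im=snap('wrist','w17.png'); np.save('p17.npy',p,allow_pickle=True)
s=cams.camera('scene'); cv2.imwrite('pics/scene1.png',s[:,:,::-1])
a=np.hstack([im[:300,:400],cv2.resize(s[140:290,50:250],(400,300),interpolation=3)])[:,:,::-1]; cv2.imwrite('pics/final.png',a)
o=manip.get_obs(); print(o['clock'],o['position'],o['grip_width'],o['ft_force'])
m=masks(im)
print(np.round([proj(p,q) for q in ([.443,-.293,.04],[.4455,-.133,.02])]))
find(p,m['orange'],(.4455,-.133),.035,.02)
```

```text
36.25 [ 0.47429158 -0.11919733  0.23931246] 0.7035548038735776 [-1.05286524 -0.25447256  0.31183063]
[[114.  86.]
 [277. 134.]]
n 65 rect [ 0.4462 -0.133 ] [0.012 0.012] axis -73.6 mean [ 0.4453 -0.1314] px [277. 136.]
```

View pics/final.png

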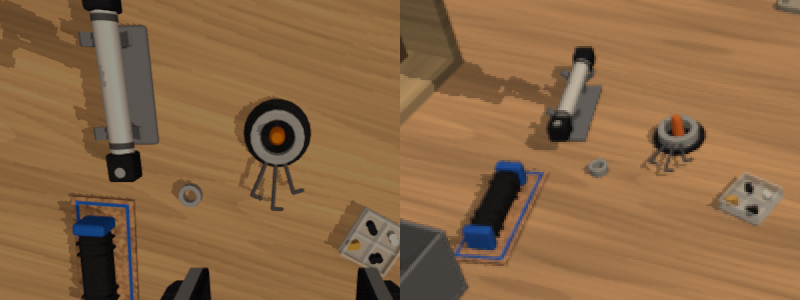

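Final view: the pump lies in both clips, its joints at (104,10) and (122,152). The ring is down on the base round the post at (277,135), and the blue grip is inside its outline. Last numeric checks follow.

Run:
```python
from h import *
p=np.load('p17.npy',allow_pickle=True).item()
for z in (.04,.048):
    a,b=onz(p,(104,11),z),onz(p,(122,152),z); d=b-a; print('pump mid',np.round((a+b)/2,4),'len',round(np.linalg.norm(d),4),'ang',np.degrees(np.arctan2(d[1],d[0])))
im=cv2.imread('pics/w17.png')[:,:,::-1].copy(); g=masks(im)['grey'].astype(np.uint8); n,l,st,ce=cv2.connectedComponentsWithStats(g)
for i in range(1,n):
    if st[i,4]>300 and abs(ce[i][0]-277)<15: c,r=cv2.minEnclosingCircle(np.argwhere(cv2.morphologyEx((l==i).astype(np.uint8),cv2.MORPH_OPEN,np.ones((7,7))))[:,::-1].astype(np.float32)); print('ring',c,r,onz(p,c,.02), 'diam',2*r/p['fx']*(p['xyz'][2]-.02))
t=cams.camera('top'); cv2.imwrite('pics/top2.png',t[:,:,::-1]); pt=cams.camera_params('top'); h=cv2.cvtColor(t,cv2.COLOR_RGB2HSV)
nw=~((h[:,:,0]>5)&(h[:,:,0]<25)&(h[:,:,1]>60)&(h[:,:,2]>90)); find(pt,nw,(.533,.01),.009,.045)
```

```text
pump mid [ 0.4426 -0.2933  0.04  ] len 0.1252 ang 16.168047003841128
pump mid [ 0.4417 -0.29    0.048 ] len 0.1225 ang 16.168047003841124
ring (277.04705810546875, 136.80010986328125) 27.687450408935547 [ 0.44786992 -0.1327179   0.02      ] diam 0.0574359141629892
n 306 rect [0.533  0.0096] [0.059 0.059] axis 76.2 mean [0.5321 0.012 ] px [329. 174.]
```

All within tolerance, and the tray has not moved (0.533, 0.010). The arm is clear, so I'm handing in.

```bash
python3 -c "
from h import *
print(manip.hand_in())"
```

```text
the job is handed in; nothing more can be done
None
```

All four parts are in place and released, and I handed the job in at about 36 s of the 128 s allowed. The arm was raised clear. No verdict came back; these are my last camera checks:

| Item | Measured offset from target | Limit |
|---|---|---|
| Pump on the stand | about 1–3 mm, 0.5° off its axis | 15 mm, 0.15 rad (8.6°) |
| Key ring on the post | about 2 mm, judged by eye to be down on its base | 12 mm |
| Blue grip on the blue pad | about 3 mm, 0.9° off its axis | 15 mm, 0.2 rad (11.5°) |
| Red grip on the red pad | about 1–2 mm, along the outline | 15 mm, 0.2 rad (11.5°) |
| Caps tray | not moved, to within the measurement | 30 mm |

- **Height checks:** The pump met the clips where the seated height predicted. I didn't measure the other heights on their own. The red grip's position comes from its near collar only, just after release.
- **Tool point mismatch:** The reported tool point is about 28 mm beyond the real fingertips. Because of that, my first tries at the blue grip and the ring missed, and the blue grip was dragged about 35 mm. I found the offset with a light touch on the bench (8 N), corrected for it and repeated both.
- **Peak force:** Pressing the pump into the clips reached about 40 N at the wrist on the last step (limit 120 N). The separate 40 N limit is for the arm or the gripper's body pressing on something. Here the pump was held in the fingers, so I don't think it applies.

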